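# Set the dryer's airflow and start it

## Task

The painted panel is ready to dry. With a fingertip, push the pointer-shaped airflow selector on the bench dryer clockwise, click by click, to the fourth speed (the fourth click clockwise from off) and never past it, as a stronger blast would spoil the ink; then press the start button on the small separate box fully down and let it spring back. Only touch and push: do not pinch the selector or shift or lift the start box, and leave the round heat knob and everything else on the table as they are.

Things in the scene. Friction and masses are not known exactly. Their poses are not given: they have to be found in the camera images.
- dryer: Bench air dryer, a fixed low white box 170 mm deep (x) by 280 mm wide (y), flat top 75 mm above the table, louvred outlet in its -x face. Origin: centre of its underside on the table. In its frame the airflow selector's axis is at x 0, y +60 mm and the heat knob's axis at x 0, y -85 mm.
- airflow_axis (a point): Point on the dryer's top face (75 mm above the table) where the airflow selector's vertical axis passes; axes as the dryer's. At off the pointer stands 108 degrees counter-clockwise (from above) of the dryer's +x; at speed 3 it points along +x. On the panel, 61 mm from the axis, a short bar marks off and dots growing with the speed mark 1 to 6.
- airflow (a joint): Angle of the airflow selector in rad, 0 at off, growing clockwise seen from above. Clicks every 36 degrees (0.628 rad): off 0, speed 1 0.628, 2 1.257, 3 1.885, 4 2.513, 5 3.142, 6 3.770, end stops just beyond off and 6. Starts around off, 1 or 2. A sprung detent holds each: 3 to 4 N at the pointer's end moves it out, and once half-way it snaps by itself into the next.
- airflow_tip (a point): End of the black pointer handle of the airflow selector, 46 mm from the axis, 14 mm above the dryer's top. x runs outward along the pointer: a bar 11 mm wide, from 18 mm behind the axis to 46 mm ahead of it, 1 to 27 mm above the dryer's top, with a white line on its outer half, over a round hub of 16 mm radius and 10 mm height.
- heat (a joint): Angle of the heat knob in rad, growing clockwise. To be left alone.
- heat_mark (a point): Outer end of the white line on top of the round black heat knob (30 mm across, 17 mm high) on the dryer's top: 13 mm from the knob's axis, at the height of its top.
- pod: Start box: loose white box 90 x 90 x 35 mm, about 0.7 kg, standing to the left or to the right of the dryer. Origin: centre of its underside. The round start button sits on the middle of its top.
- start_top (a point): Centre of the top of the grey start button (36 mm across, in a black collar); z points up; the button is pressed straight down.
- start (a joint): Travel of the start button in m: 0 when up, 0.006 fully down; a spring that needs about 5 N at full travel brings it back up.
- panel: Painted panel 130 x 170 x 8 mm lying in front of the dryer; origin at the centre of its underside. Bystander.
- tape: Roll of tape, ring 90 mm across and 24 mm high, on the other side of the dryer from the start box; origin at the centre of its underside. Bystander.
- ink_a: White ink bottle, 32 mm across, 82 mm high with its thin nozzle, standing near the dryer's front left corner; origin at the centre of its underside. Bystander.
- ink_b: Brass-coloured bottle of the same size, standing far left; origin at the centre of its underside. Bystander.
- marker_a: Marker pen, 133 mm long, 15 mm square, lying behind the dryer; origin under the middle of its barrel. Bystander.
- marker_b: Marker pen, the same size, lying near the dryer's front right corner; origin under the middle of its barrel. Bystander.
- cup: White cup, 76 mm across and 95 mm high, standing far right; origin at the centre of its underside. Bystander.
Things that resemble listed ones, but are neither listed nor needed, are in the scene too. Leave any orange look-alike of the pod alone.

How it is judged (in metres and radians):
On the way, in this order (a step that is already met when the one before it is completed fails the run):
1. the airflow selector rests at the fourth speed (value of joint airflow between 2.393 and 2.633 rad), for 0.3 s.
2. the start button is pressed fully down (all of step 1 and value of joint start above 0.0048 m), for 0.05 s.
At the end, for the whole second after the job is handed in: The airflow selector rests within 0.12 rad of the fourth speed (2.513 rad), the start button has been pressed at least 4.8 mm and is back up (less than 1 mm down), and the start box stands upright within 20 mm of where it was (all of step 1 and velocity of joint airflow between -0.05 and 0.05 rad/s and value of joint start below 0.001 m and distance of pod from where it was at the start of the episode below 0.02 m and angle between pod's own z axis and vertical below 0.1 rad and linear speed of pod below 0.02 m/s); the robot touches nothing.
It fails at once if the airflow selector runs past the fourth speed (more than half-way to the fifth) (value of joint airflow above 2.827 rad).
It fails at once if the start button is pressed while the selector is not at the fourth speed (value of joint start above 0.003 m and not (value of joint airflow between 2.393 and 2.633 rad)).
It fails at once if the selector is pinched or straddled: the grasp point between the fingers lies within the pointer handle (y of the grasp point in the frame of airflow_tip between -0.004 and 0.004 m and x of the grasp point in the frame of airflow_tip between -0.06 and 0.004 m and z of the grasp point in the frame of airflow_tip below 0.013 m).
It fails at once if the start box is lifted, tipped or shifted more than 20 mm (distance of pod from where it was at the start of the episode above 0.02 m or height (world z) of pod above 0.012 m or angle between pod's own z axis and vertical above 0.2 rad).
It fails at once if the heat knob is turned more than about 0.3 rad, or a bystander is moved more than 20 mm or knocked over (distance of heat_mark from where it was at the start of the episode above 0.004 m or distance of any of panel, tape, ink_a, ink_b, marker_a, marker_b, cup from where it was at the start of the episode above 0.02 m or angle between any of ink_a, ink_b, cup's own z axis and vertical above 0.4 rad).
It also fails if it takes over 69 s, if anything falls off the work surface, if the arm or the gripper's body presses on something with over 40 N, if the wrist force passes 120 N, or if a joint passes its speed limit or range.

## Robot

A 6-joint arm with a two-finger parallel gripper is mounted at the origin on the work surface. World frame = base frame: x ahead of the robot, y to its left, z up, the work surface at z = 0. Lengths are in m, angles in degrees, forces in N, time in s.
With the tool pointing down it reaches from about 0.3 to 0.75 m from the base axis. Payload 8.5 kg.
Tool frame: the origin (TCP) lies midway between the tips of the shut fingers; the grasp point (between the pads) lies 19 mm behind it; y points along the fingers, z is the direction in which the jaws open and shut, and the axes are right-handed (so a half turn about y gives the same grasp; the last joint's range is limited). The gripper opens to 85 mm and grips with 20 to 120 N. Pads are 22 mm wide; open, the fingers measure 114 mm over their backs; the gripper's body (76 mm by 85 mm) begins 54 mm behind the grasp point. The pads swing forward as they close: fully open they stand 13 mm farther back than shut.
Start: joints at [-81.32, 21.807, 74.336, -0, 83.858, -12.336], TCP at [0.197, -0.513, 0.205] pointing down, gripper open.
Joint ranges: [-178.18, 178.18], [-50.72, 133.34], [12.68, 142.11], [-81.47, 261.47], [9.98, 163.14], [-165.26, 165.26]. Speed limits (degrees/s): [136.94, 136.94, 180, 180, 180, 180].

## Interface

Orientations are given as a 3x3 rotation matrix whose columns are the frame's x, y, z axes.
In Python, from rig import status, imaging, job gives the robot as it stands. The module is installed in compiled form; this text tells all that it offers.
- The arm moves only by the tool jog_arm, never from a script. Its argument "rows" is a list of rows, each an object of numbers: "hand": the opening, from 0 (shut) to 1 (fully open); "dx", "dy", "dz": the shift along the tool's x, y, z in cm; "ax", "ay", "az": the turn, a rotation vector about the tool's x, y, z in degrees. In form: [{"hand": .., "dx": .., "dy": .., "dz": .., "ax": .., "ay": .., "az": ..}, ...]. A call has exactly 5 rows; each row shifts and turns the commanded pose from where the row before left it, along the tool's axes as they then stand; what a row does not reach is not made up. A row lasts 1/12 s, in which the tool goes at most 41.7 mm and 7.16 degrees, less where a joint would pass 70% of its speed; a pose out of reach is approached as far as the arm can. A call is refused whole if a number of a shift passes 4.17 or a number of a turn 7.16, either way. A call with a gripper value outside its range is refused whole. The fingers move at their own pace and stop on an object; "newtons" is the grip in N (left out, the last holds). Time passes only in rows, so rows that do not move let the fingers close, or fill a call up. It gives the time, the measured TCP pose, the force and the opening at its end, in the units of the state.
- status.observe(): the state, without advancing time (a new reading comes with each control period).
- imaging.get_image(name): name is "scene" or "top" or "wrist"; returns the picture (420x560x3 uint8, red, green, blue); there is no depth.
- imaging.camera_model(name): a dict with "K" (3x3 intrinsics, pixels), "position" and "rotation" of the camera in the world; the wrist camera has in their place "tool_from_camera" (4x4, takes a point from camera to tool coordinates, whose origin is the TCP and whose axes are the tool frame's). Camera axes: x right, y down, z forward; pixel columns grow to the right and rows downward; lengths in m; the calibration is good to about 2 mm. A picture is of the moment at which its call begins: read the wrist's pose just before it. camera_model takes no time and is no camera call.
- job.close_job(): hands the job in, once; it reports no verdict.
The state is a dict: "time_s": time; "q": joint angles; "qvel": joint speeds; "joint_efforts": joint torques, N m; "position": TCP position; "tool_rot": TCP orientation; "ft_force": force on the tool from outside, world axes, zero at the start; "wrist_torque": the same for the moment, N m; "grip_width": finger opening in m.
Only numpy, scipy, OpenCV 4.12 (cv2) and the standard library are available. Lean on these libraries where they do the work, as an engineer would, in place of code of your own. Each camera call takes 0.05 s, during which the arm holds its last target.

## Working session

There is one attempt and no reset: what is moved stays moved. The work goes in short steps, Python scripts to look and compute and a tool call to move; the robot and the scene stay as the last step left them, time stands still between calls to the robot, and variables do not carry over. Pictures are saved under pics/ and viewed, and the job is handed in when it is done.

Besides the shell and the picture viewer there is one more tool, called as a command line: name --argument value ..., lists and objects as JSON in quotes. jog_arm: Moves the arm, as the interface text tells. Its arguments: {"type":"object","properties":{"rows":{"type":"array"},"newtons":{"type":"number"}},"required":["rows"]}

```bash
mkdir -p pics
python3 - <<'E'
from rig import status, imaging
import cv2,json
s=status.observe();print(s)
for n in ("top","scene","wrist"):
    cv2.imwrite(f"pics/{n}0.png",imaging.get_image(n)[:,:,::-1])
    print(n,imaging.camera_model(n))
E
```

```text
{'time_s': 0.0, 'q': array([-8.13212922e+01,  2.18408482e+01,  7.43870962e+01, -1.07100018e-03,
        8.38566113e+01, -1.23353523e+01]), 'qvel': array([-0.03895275,  0.06096729,  0.01104411,  0.02082004,  0.08194546,
        0.04476689]), 'joint_efforts': array([-1.22624324e-04, -4.48459911e+01, -2.31272060e+01, -1.91115578e-04,
        4.85102821e-03,  1.74555572e-05]), 'position': array([ 0.19717228, -0.51307679,  0.20439934]), 'tool_rot': array([[-9.33491770e-01, -2.41057079e-04,  3.58598741e-01],
       [-3.58598699e-01,  1.45607265e-03, -9.33490682e-01],
       [-2.97121282e-04, -9.99998911e-01, -1.44567459e-03]]), 'ft_force': array([-0.51761159, -0.18602294,  0.56115075]), 'wrist_torque': array([-0.02672444, -0.04601715, -0.03357722]), 'grip_width': 0.08517177788182963}
top {'K': array([[504.73090489,   0.        , 285.48684708],
       [  0.        , 504.73090489, 209.8789583 ],
       [  0.        ,   0.        ,   1.        ]]), 'position': array([0.18436484, 0.004691  , 1.53877149]), 'rotation': array([[-0.01478781, -0.98133857,  0.19171836],
       [-0.99980824,  0.01697
[... 282 characters left out ...]
0.86075167]), 'rotation': array([[ 0.55431345,  0.58877351, -0.58828765],
       [ 0.83226256, -0.39948417,  0.38438447],
       [-0.00869621, -0.70267927, -0.71145359]])}
wrist {'K': array([[328.72388517,   0.        , 280.12562724],
       [  0.        , 328.72388517, 207.26232394],
       [  0.        ,   0.        ,   1.        ]]), 'tool_from_camera': array([[ 2.84835766e-04,  9.49776847e-01,  3.12927883e-01,
        -8.01972447e-02],
       [-9.44096577e-04, -3.12927501e-01,  9.49776546e-01,
        -1.69801630e-01],
       [ 9.99999514e-01, -5.65964474e-04,  8.07548125e-04,
        -2.88955486e-05],
       [ 0.00000000e+00,  0.00000000e+00,  0.00000000e+00,
         1.00000000e+00]])}
```

View pics/top0.png

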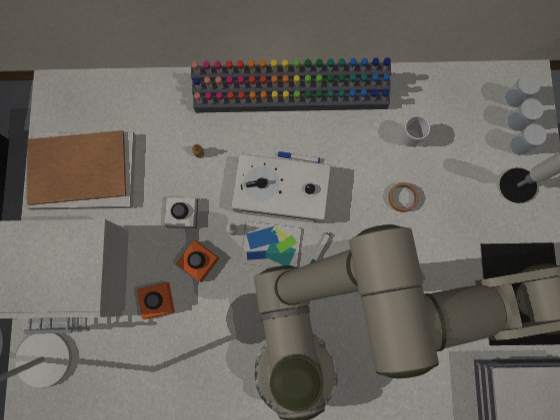

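View pics/scene0.png

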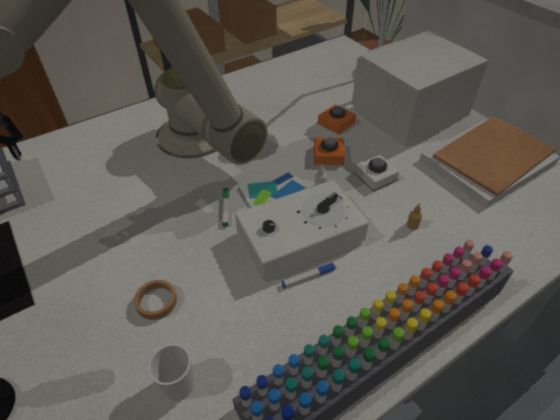

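The top view has the dryer around (282,187), the selector near (257,183), the heat knob at (310,188), the white pod at (180,211) and the tape at (403,197). I'll zoom in.

Run:
```python
import cv2
im=cv2.imread("pics/top0.png");c=im[140:240,150:345]
cv2.imwrite("pics/topz.png",cv2.resize(c,None,fx=4,fy=4,interpolation=cv2.INTER_CUBIC))
im=cv2.imread("pics/scene0.png");c=im[150:280,225:410]
cv2.imwrite("pics/scenez.png",cv2.resize(c,None,fx=4,fy=4,interpolation=cv2.INTER_CUBIC))
```

```text
(no output)
```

View pics/topz.png

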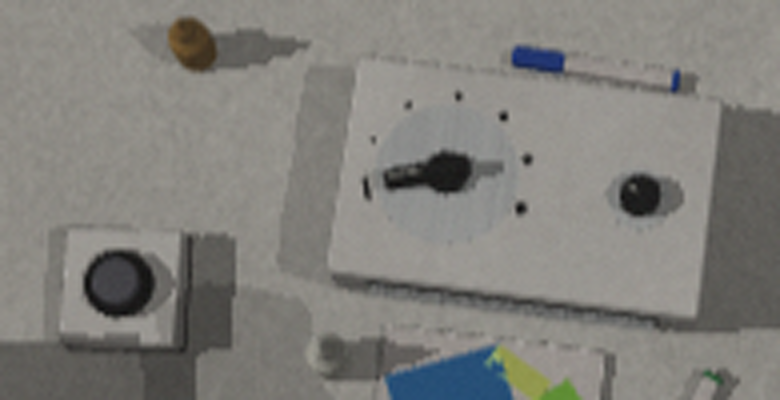

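View pics/scenez.png

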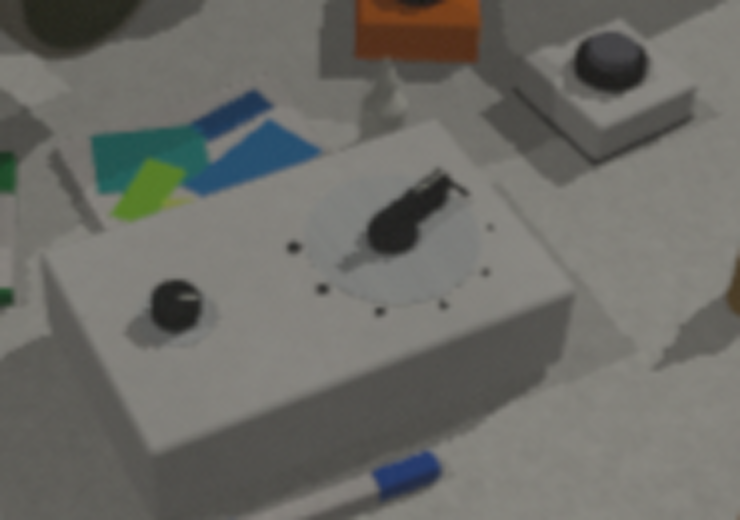

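```bash
cat > h.py <<'E'
import numpy as np
from rig import status, imaging
def ray(n,uv,z,s=None):
    m=imaging.camera_model(n)
    d=np.linalg.inv(m['K'])@np.array([uv[0],uv[1],1.])
    if n=='wrist':
        s=s or status.observe()
        T=m['tool_from_camera'];R=s['tool_rot']@T[:3,:3];p=s['position']+s['tool_rot']@T[:3,3]
    else: R,p=m['rotation'],m['position']
    d=R@d; return p+d*(z-p[2])/d[2]
def proj(n,P,s=None):
    m=imaging.camera_model(n)
    if n=='wrist':
        s=s or status.observe()
        T=m['tool_from_camera'];R=s['tool_rot']@T[:3,:3];p=s['position']+s['tool_rot']@T[:3,3]
    else: R,p=m['rotation'],m['position']
    c=m['K']@(R.T@(np.asarray(P)-p)); return c[:2]/c[2]
E
python3 - <<'E'
from h import *
from scipy.optimize import least_squares
zt=lambda z,x0,y0:((np.array(z)+.5)/4-.5+np.array([x0,y0]))
top=[(366,187),(374,139),(408,104),(458,96),(503,116),(527,160),(520,208)]
topc=[(358,58),(720,100),(697,318),(330,273)]
loc=[]
for k in range(7):
    a=np.radians(108-36*k);loc.append([.061*np.cos(a),.06+.061*np.sin(a)])
loc+=[[.085,.14],[.085,-.14],[-.085,-.14],[-.085,.14]];loc=np.array(loc)
W=np.array([ray('top',zt(p,150,140),.075)[:2] for p in top+topc])
def tf(p):
    c,s=np.cos(p[2]),np.sin(p[2]);return loc@np.array([[c,s],[-s,c]])+p[:2]
r=least_squares(lambda p:(tf(p)-W).ravel(),[.4,0,0])
print(r.x,np.degrees(r.x[2]));print(np.round((tf(r.x)-W)*1000,1))
# scene check
sc=[None,(490,227),(486,272),(443,306),(380,311),(322,289),(293,247)]
for k in range(1,7): print(ray('scene',zt(sc[k],225,150),.075)[:2]*1000-tf(r.x)[k]*1000)
c,s=np.cos(r.x[2]),np.sin(r.x[2]);ax=r.x[:2]+np.array([-s*.06,c*.06]);print('axis',ax)
print('tip dir', [ray('top',zt((388,179),150,140),.102)[:2]-ax])
print('heat',ray('top',zt((640,190),150,140),.092))
b=ray('top',zt((118,281),150,140),.05);print('button',b)
print('button scene',ray('scene',zt((611,52),225,150),.05))
for p in [(68,228),(183,232),(180,337),(60,333)]: print('podcorner',ray('top',zt(p,150,140),.035))
print('inka',ray('top',zt((325,350),150,140),.06))
E
```

```text
[ 0.54409472  0.03110127 -0.14218595] -8.146654817196236
[[-1.9 -0. ]
 [-1.5  0.5]
 [-1.2 -0.1]
 [-0.3  0.4]
 [-0.7  0.2]
 [ 0.3  0.2]
 [-0.3 -0.1]
 [ 3.6  0.7]
 [ 1.9 -4.1]
 [-0.5 -2.2]
 [ 0.7  4.5]]
[-0.43285159  1.64098045]
[-0.02730006  2.03213227]
[0.22523238 0.97700346]
[-0.84325335  1.76807207]
[-0.60746902  1.28834301]
[-0.83902798  1.3347852 ]
axis [0.55259716 0.09049578]
tip dir [array([-0.00939443,  0.04131774])]
heat [ 0.53402744 -0.0529997   0.092     ]
button [0.48075521 0.34004309 0.05      ]
button scene [0.47861458 0.34279193 0.05      ]
podcorner [0.52575208 0.38284826 0.035     ]
podcorner [0.52106269 0.2945845  0.035     ]
podcorner [0.43973098 0.29527463 0.035     ]
podcorner [0.44434549 0.38644579 0.035     ]
inka [0.42387341 0.18235068 0.06      ]
```

```bash
cat >> h.py <<'E'
import json
AX=np.array([.5525,.0911]); TH0=99.85
def Ryaw(a):
    a=np.radians(a);x=np.array([np.cos(a),np.sin(a),0]);y=np.array([0,0,-1.]);return np.stack([x,y,np.cross(x,y)],1)
def fing(phi,z,r=.036,d=.0165,gap=0.):
    a=np.radians(phi);u=np.array([np.cos(a),np.sin(a)]);t=np.array([np.sin(a),-np.cos(a)])
    return np.r_[AX+r*u-(d+gap)*t,z],phi-90
def rows(wps,yaw0,p0,hand=0):
    """wps list of (p,yaw); shift in pre-turn axes"""
    out=[]
    from scipy.spatial.transform import Rotation as Ro
    R=Ryaw(yaw0);p=np.array(p0,float)
    for P,y in wps:
        s=R.T@(np.array(P)-p)*100; s=np.round(s,2)
        p=p+R@s/100
        R2=Ryaw(y);a=np.round(np.degrees(Ro.from_matrix(R.T@R2).as_rotvec()),2)
        R=R@Ro.from_rotvec(np.radians(a)).as_matrix()
        out.append(dict(hand=hand,dx=s[0],dy=s[1],dz=s[2],ax=a[0],ay=a[1],az=a[2]))
    return out
def show(o):
    for i,r in enumerate(o):
        print(json.dumps({k:float(v)+0. for k,v in r.items() if k=='hand' or v!=0}),end=',' if i%5<4 else '\n')
def yaw(s): return np.degrees(np.arctan2(s['tool_rot'][1,0],s['tool_rot'][0,0]))
E
python3 - <<'E'
from h import *
s=status.observe();p0=s['position'];y0=yaw(s)
P,Y=fing(125,.2);print(P,Y,y0)
N=30;w=[]
for i in range(1,N+1):
    f=i/N; w.append((p0+(P-p0)*f,y0+((Y-y0)%360)*f))
show(rows(w,y0,p0))
E
```

```text
[0.51833524 0.11112546 0.2       ] 35 -158.98538360196892
{"hand": 0.0, "dx": -1.75, "dy": 0.02, "dz": -1.56, "ay": -6.47},{"hand": 0.0, "dx": -1.91, "dy": 0.01, "dz": -1.35, "ay": -6.46},{"hand": 0.0, "dx": -2.05, "dy": 0.02, "dz": -1.13, "ay": -6.47},{"hand": 0.0, "dx": -2.16, "dy": 0.01, "dz": -0.89, "ay": -6.46},{"hand": 0.0, "dx": -2.25, "dy": 0.02, "dz": -0.64, "ay": -6.47}
{"hand": 0.0, "dx": -2.31, "dy": 0.01, "dz": -0.39, "ay": -6.47},{"hand": 0.0, "dx": -2.34, "dy": 0.02, "dz": -0.12, "ay": -6.46},{"hand": 0.0, "dx": -2.33, "dy": 0.01, "dz": 0.14, "ay": -6.47},{"hand": 0.0, "dx": -2.31, "dy": 0.02, "dz": 0.41, "ay": -6.47},{"hand": 0.0, "dx": -2.24, "dy": 0.01, "dz": 0.66, "ay": -6.46}
{"hand": 0.0, "dx": -2.16, "dy": 0.02, "dz": 0.91, "ay": -6.47},{"hand": 0.0, "dx": -2.04, "dy": 0.01, "dz": 1.15, "ay": -6.46},{"hand": 0.0, "dx": -1.89, "dy": 0.02, "dz": 1.37, "ay": -6.47},{"hand": 0.0, "dx": -1.73, "dy": 0.01, "dz": 1.57, "ay": -6.47},{"hand": 0.0, "dx": -1.55, "dy": 0.02, "dz": 1.76, "ay": -6.46}
{"hand": 0.0, "dx": -1.33, "dy": 0.01, "dz": 1.93, "ay": -6.47},{"hand": 0.
[... 173 characters left out ...]
 -6.47},{"hand": 0.0, "dx": -0.36, "dy": 0.02, "dz": 2.32, "ay": -6.46}
{"hand": 0.0, "dx": -0.1, "dy": 0.01, "dz": 2.34, "ay": -6.47},{"hand": 0.0, "dx": 0.16, "dy": 0.02, "dz": 2.33, "ay": -6.47},{"hand": 0.0, "dx": 0.43, "dy": 0.01, "dz": 2.3, "ay": -6.46},{"hand": 0.0, "dx": 0.68, "dy": 0.02, "dz": 2.24, "ay": -6.47},{"hand": 0.0, "dx": 0.93, "dy": 0.01, "dz": 2.15, "ay": -6.46}
{"hand": 0.0, "dx": 1.17, "dy": 0.02, "dz": 2.03, "ay": -6.47},{"hand": 0.0, "dx": 1.38, "dy": 0.01, "dz": 1.88, "ay": -6.47},{"hand": 0.0, "dx": 1.59, "dy": 0.02, "dz": 1.72, "ay": -6.46},{"hand": 0.0, "dx": 1.78, "dy": 0.01, "dz": 1.52, "ay": -6.47},{"hand": 0.0, "dx": 1.93, "dy": 0.02, "dz": 1.32, "ay": -6.47}
```

jog_arm --rows '[{"hand": 0, "dx": -1.8, "dz": -1.6, "ay": -6.5}, {"hand": 0, "dx": -1.9, "dz": -1.4, "ay": -6.5}, {"hand": 0, "dx": -2.0, "dz": -1.1, "ay": -6.5}, {"hand": 0, "dx": -2.2, "dz": -0.9, "ay": -6.5}, {"hand": 0, "dx": -2.2, "dz": -0.6, "ay": -6.5}]'

```text
invalid input at $.rows[0]: expected keys hand, dx, dy, dz, ax, ay, az
```

jog_arm --rows '[{"hand": 0, "dx": -2.3, "dz": -0.4, "ay": -6.5}, {"hand": 0, "dx": -2.3, "dz": -0.1, "ay": -6.5}, {"hand": 0, "dx": -2.3, "dz": 0.1, "ay": -6.5}, {"hand": 0, "dx": -2.3, "dz": 0.4, "ay": -6.5}, {"hand": 0, "dx": -2.2, "dz": 0.7, "ay": -6.5}]'

```text
invalid input at $.rows[0]: expected keys hand, dx, dy, dz, ax, ay, az
```

jog_arm --rows '[{"hand": 0, "dx": -2.2, "dz": 0.9, "ay": -6.5}, {"hand": 0, "dx": -2.0, "dz": 1.2, "ay": -6.5}, {"hand": 0, "dx": -1.9, "dz": 1.4, "ay": -6.5}, {"hand": 0, "dx": -1.7, "dz": 1.6, "ay": -6.5}, {"hand": 0, "dx": -1.5, "dz": 1.8, "ay": -6.5}]'

```text
invalid input at $.rows[0]: expected keys hand, dx, dy, dz, ax, ay, az
```

jog_arm --rows '[{"hand": 0, "dx": -1.3, "dz": 1.9, "ay": -6.5}, {"hand": 0, "dx": -1.1, "dz": 2.1, "ay": -6.5}, {"hand": 0, "dx": -0.9, "dz": 2.2, "ay": -6.5}, {"hand": 0, "dx": -0.6, "dz": 2.3, "ay": -6.5}, {"hand": 0, "dx": -0.4, "dz": 2.3, "ay": -6.5}]'

```text
invalid input at $.rows[0]: expected keys hand, dx, dy, dz, ax, ay, az
```

jog_arm --rows '[{"hand": 0, "dx": -0.1, "dz": 2.3, "ay": -6.5}, {"hand": 0, "dx": 0.2, "dz": 2.3, "ay": -6.5}, {"hand": 0, "dx": 0.4, "dz": 2.3, "ay": -6.5}, {"hand": 0, "dx": 0.7, "dz": 2.2, "ay": -6.5}, {"hand": 0, "dx": 0.9, "dz": 2.2, "ay": -6.5}]'

```text
invalid input at $.rows[0]: expected keys hand, dx, dy, dz, ax, ay, az
```

jog_arm --rows '[{"hand": 0, "dx": 1.2, "dz": 2.0, "ay": -6.5}, {"hand": 0, "dx": 1.4, "dz": 1.9, "ay": -6.5}, {"hand": 0, "dx": 1.6, "dz": 1.7, "ay": -6.5}, {"hand": 0, "dx": 1.8, "dz": 1.5, "ay": -6.5}, {"hand": 0, "dx": 1.9, "dz": 1.3, "ay": -6.0}]'

```text
invalid input at $.rows[0]: expected keys hand, dx, dy, dz, ax, ay, az
```

Run:
```python
from h import *
import cv2
s=status.observe();print(s['time_s'],s['position'],yaw(s),s['q'],s['ft_force'],s['grip_width'],s['tool_rot'][2])
cv2.imwrite("pics/w1.png",imaging.get_image("wrist")[:,:,::-1])
for k in range(7):
    a=np.radians(TH0-36*k);print(k,proj('wrist',np.r_[AX+.061*np.array([np.cos(a),np.sin(a)]),.075],s).round(1))
print(proj('wrist',np.r_[AX,.102],s))
```

```text
0.15 [ 0.19720432 -0.51317378  0.20457771] -158.98538360196892 [-8.13201212e+01  2.18322804e+01  7.43704369e+01  1.60479765e-04
  8.38584469e+01 -1.23347617e+01] [-1.42679279 -0.27354469 -0.75802739] 0.08557517017524402 [-2.30766281e-04 -9.99999430e-01 -1.04227855e-03]
0 [ -935.2 -1136.9]
1 [ -987.4 -1331.3]
2 [ -945.8 -1436.9]
3 [ -822.6 -1387.3]
4 [ -684.5 -1215. ]
5 [ -594.4 -1015.1]
6 [-574.9 -864.7]
[ -997.64480886 -1342.10810901]
```

View pics/w1.png

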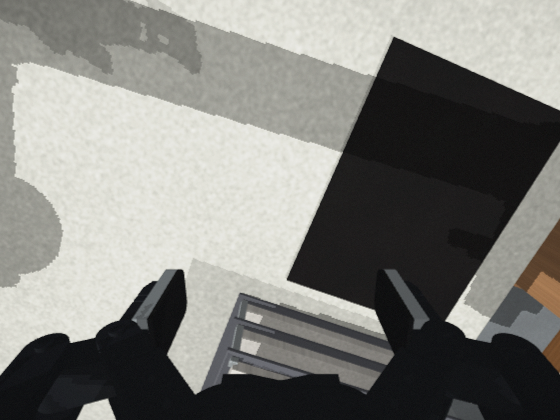

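All the moves were refused because every key has to be given, so the arm hasn't moved. I'll resend the rows with all keys, one call first to check.

jog_arm --rows '[{"hand": 0, "dx": -1.8, "dy": 0, "dz": -1.6, "ax": 0, "ay": -6.5, "az": 0}, {"hand": 0, "dx": -1.9, "dy": 0, "dz": -1.4, "ax": 0, "ay": -6.5, "az": 0}, {"hand": 0, "dx": -2.0, "dy": 0, "dz": -1.1, "ax": 0, "ay": -6.5, "az": 0}, {"hand": 0, "dx": -2.2, "dy": 0, "dz": -0.9, "ax": 0, "ay": -6.5, "az": 0}, {"hand": 0, "dx": -2.2, "dy": 0, "dz": -0.6, "ax": 0, "ay": -6.5, "az": 0}]'

```text
time_s: 0.62
position: [0.2509, -0.408, 0.2049]
tool_rot: [[-0.59, -0.0, 0.807], [-0.807, 0.0, -0.59], [-0.0, -1.0, -0.0]]
ft_force: [-0.2, -0.6, 0.3]
grip_width: 0.0256
```

jog_arm --rows '[{"hand": 0, "dx": -2.3, "dy": 0, "dz": -0.4, "ax": 0, "ay": -6.5, "az": 0}, {"hand": 0, "dx": -2.3, "dy": 0, "dz": -0.1, "ax": 0, "ay": -6.5, "az": 0}, {"hand": 0, "dx": -2.3, "dy": 0, "dz": 0.1, "ax": 0, "ay": -6.5, "az": 0}, {"hand": 0, "dx": -2.3, "dy": 0, "dz": 0.4, "ax": 0, "ay": -6.5, "az": 0}, {"hand": 0, "dx": -2.2, "dy": 0, "dz": 0.7, "ax": 0, "ay": -6.5, "az": 0}]'

```text
time_s: 1.03
position: [0.3035, -0.3048, 0.205]
tool_rot: [[-0.064, -0.0, 0.998], [-0.998, 0.0, -0.064], [-0.0, -1.0, -0.0]]
ft_force: [0.2, 0.1, 0.5]
grip_width: -0.0001
```

jog_arm --rows '[{"hand": 0, "dx": -2.2, "dy": 0, "dz": 0.9, "ax": 0, "ay": -6.5, "az": 0}, {"hand": 0, "dx": -2.0, "dy": 0, "dz": 1.2, "ax": 0, "ay": -6.5, "az": 0}, {"hand": 0, "dx": -1.9, "dy": 0, "dz": 1.4, "ax": 0, "ay": -6.5, "az": 0}, {"hand": 0, "dx": -1.7, "dy": 0, "dz": 1.6, "ax": 0, "ay": -6.5, "az": 0}, {"hand": 0, "dx": -1.5, "dy": 0, "dz": 1.8, "ax": 0, "ay": -6.5, "az": 0}]'

```text
time_s: 1.45
position: [0.3579, -0.2007, 0.205]
tool_rot: [[0.482, -0.0, 0.876], [-0.876, 0.0, 0.482], [-0.0, -1.0, -0.0]]
ft_force: [0.2, -0.3, -1.1]
grip_width: 0.0002
```

jog_arm --rows '[{"hand": 0, "dx": -1.3, "dy": 0, "dz": 1.9, "ax": 0, "ay": -6.5, "az": 0}, {"hand": 0, "dx": -1.1, "dy": 0, "dz": 2.1, "ax": 0, "ay": -6.5, "az": 0}, {"hand": 0, "dx": -0.9, "dy": 0, "dz": 2.2, "ax": 0, "ay": -6.5, "az": 0}, {"hand": 0, "dx": -0.6, "dy": 0, "dz": 2.3, "ax": 0, "ay": -6.5, "az": 0}, {"hand": 0, "dx": -0.4, "dy": 0, "dz": 2.3, "ax": 0, "ay": -6.5, "az": 0}]'

```text
time_s: 1.87
position: [0.4109, -0.0957, 0.205]
tool_rot: [[0.877, -0.0, 0.48], [-0.48, 0.0, 0.877], [-0.0, -1.0, 0.0]]
ft_force: [0.3, 0.3, -0.1]
grip_width: 0.0002
```

jog_arm --rows '[{"hand": 0, "dx": -0.1, "dy": 0, "dz": 2.3, "ax": 0, "ay": -6.5, "az": 0}, {"hand": 0, "dx": 0.2, "dy": 0, "dz": 2.3, "ax": 0, "ay": -6.5, "az": 0}, {"hand": 0, "dx": 0.4, "dy": 0, "dz": 2.3, "ax": 0, "ay": -6.5, "az": 0}, {"hand": 0, "dx": 0.7, "dy": 0, "dz": 2.2, "ax": 0, "ay": -6.5, "az": 0}, {"hand": 0, "dx": 0.9, "dy": 0, "dz": 2.2, "ax": 0, "ay": -6.5, "az": 0}]'

```text
time_s: 2.28
position: [0.4626, 0.0084, 0.205]
tool_rot: [[0.998, -0.0, -0.067], [0.067, -0.0, 0.998], [-0.0, -1.0, -0.0]]
ft_force: [-0.2, -0.3, 1.0]
grip_width: -0.0
```

jog_arm --rows '[{"hand": 0, "dx": 1.2, "dy": 0, "dz": 2.0, "ax": 0, "ay": -6.5, "az": 0}, {"hand": 0, "dx": 1.4, "dy": 0, "dz": 1.9, "ax": 0, "ay": -6.5, "az": 0}, {"hand": 0, "dx": 1.6, "dy": 0, "dz": 1.7, "ax": 0, "ay": -6.5, "az": 0}, {"hand": 0, "dx": 1.8, "dy": 0, "dz": 1.5, "ax": 0, "ay": -6.5, "az": 0}, {"hand": 0, "dx": 1.9, "dy": 0, "dz": 1.3, "ax": 0, "ay": -6.0, "az": 0}]'

```text
time_s: 2.7
position: [0.5152, 0.1127, 0.2049]
tool_rot: [[0.811, -0.0, -0.586], [0.586, 0.0, 0.811], [-0.0, -1.0, 0.0]]
ft_force: [-0.2, 0.9, 1.1]
grip_width: 0.0002
```

Run:
```python
from h import *
import cv2
s=status.observe();print(s['time_s'],s['position'],yaw(s),s['q'],s['ft_force'],s['grip_width'],s['tool_rot'][2])
cv2.imwrite("pics/w2.png",imaging.get_image("wrist")[:,:,::-1])
for k in range(7):
    a=np.radians(TH0-36*k);print(k,proj('wrist',np.r_[AX+.061*np.array([np.cos(a),np.sin(a)]),.075],s).round(1))
print(proj('wrist',np.r_[AX,.102],s))
```

```text
2.7 [0.51516471 0.11268417 0.20487156] 35.84811852256966 [-5.36133870e-01  1.95440571e+01  7.79003946e+01 -5.68026785e-05
  8.25731262e+01 -1.26384244e+02] [-0.23886651  0.93293639  1.08190762] 0.00018171115397680915 [-2.47567647e-04 -9.99999953e-01  1.81196468e-04]
0 [296.1 232.8]
1 [269.7 257.7]
2 [233.2 263.5]
3 [198.6 248.7]
4 [177.7 217.4]
5 [179.4 179.7]
6 [205.4 150.5]
[235.63852756 216.41763989]
```

View pics/w2.png

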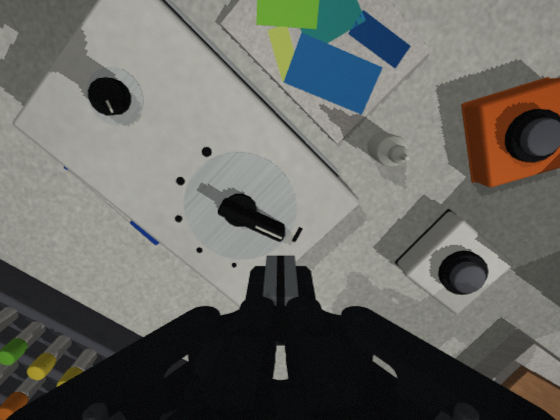

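The dots match the predictions within 1–2 px, and the bar at (297,234) confirms the axis. Next I'll work out the pointer angle and plan the lowering.

Run:
```python
from h import *
import cv2
im=cv2.imread("pics/w2.png");cv2.imwrite("pics/w2z.png",cv2.resize(im[130:290,160:320],None,fx=3.7,fy=3.7,interpolation=cv2.INTER_CUBIC))
s=status.observe()
for uv in [(256,227),(282,236),(238,209)]:
    v=ray('wrist',uv,.102,s)[:2]-AX;print(v*1000,np.degrees(np.arctan2(v[1],v[0])))
for th in (99.85,63.85):
  a=np.radians(th);print(proj('wrist',np.r_[AX+.046*np.array([np.cos(a),np.sin(a)]),.102],s))
P,Y=fing(125,.086);print(P,Y); print((Ryaw(yaw(s)).T@(P-s['position']))*100)
```

```text
[-1.15050602 23.33428917] 92.82270436264844
[-7.8538571  47.12140902] 99.46266403265935
[-5.67809619  0.98343377] 170.17397522107265
[280.39465739 234.89107049]
[258.65418764 255.37597891]
[0.51833524 0.11112546 0.086     ] 35
[-0.08622328 11.8677922  -0.4678677 ]
```

View pics/w2z.png

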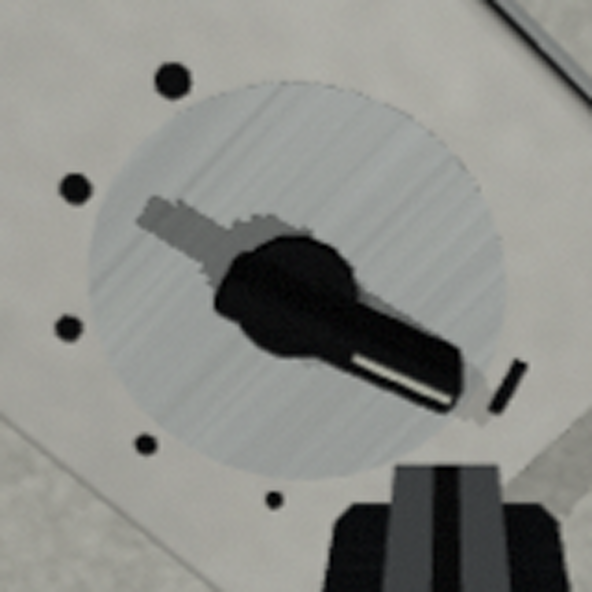

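Run:
```python
from h import *
s=status.observe()
P,Y=fing(125,.086);print(proj('wrist',P,s), proj('wrist',s['position'],s))
P2=P+Ryaw(35)@np.array([.011,0,0]);print(proj('wrist',P2,s))
```

```text
[275.07278416 191.21916381] [280.37573103 248.21036096]
[274.86028485 202.7719834 ]
```

jog_arm --rows '[{"hand": 0, "dx": -0.1, "dy": 3, "dz": -0.5, "ax": 0, "ay": 0.8, "az": 0}, {"hand": 0, "dx": 0, "dy": 3, "dz": 0, "ax": 0, "ay": 0, "az": 0}, {"hand": 0, "dx": 0, "dy": 3, "dz": 0, "ax": 0, "ay": 0, "az": 0}, {"hand": 0, "dx": 0, "dy": 2, "dz": 0, "ax": 0, "ay": 0, "az": 0}, {"hand": 0, "dx": 0, "dy": 0.8, "dz": 0, "ax": 0, "ay": 0, "az": 0}]'

```text
time_s: 3.17
position: [0.5154, 0.1068, 0.0842]
tool_rot: [[0.822, -0.005, -0.569], [0.569, 0.0, 0.822], [-0.004, -1.0, 0.003]]
ft_force: [0.6, 0.2, 0.2]
grip_width: 0.0001
```

Run:
```python
from h import *
import cv2
s=status.observe();print(s['position'],yaw(s),s['ft_force'])
im=imaging.get_image("wrist")[:,:,::-1];cv2.imwrite("pics/w3.png",im)
P,Y=fing(125,.086);print(P,(Ryaw(yaw(s)).T@(P-s['position']))*100)
# constant step of arc
for st in (2,3,5):
    A,_=fing(125,.086);B,_=fing(125-st,.086);print(st,Ryaw(35).T@(B-A)*100)
```

```text
[0.51535555 0.10679944 0.08417127] 34.70221052077373 [0.55937655 0.20292629 0.23061776]
[0.51833524 0.11112546 0.086     ] [ 0.49125166 -0.18287252  0.18601454]
2 [0.12664332 0.         0.05539115]
3 [0.19067071 0.         0.08142065]
5 [0.32003942 0.         0.13010789]
```

View pics/w3.png

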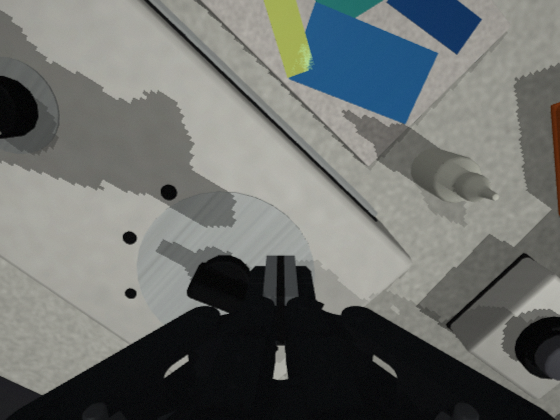

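jog_arm --rows '[{"hand": 0, "dx": 0, "dy": 0, "dz": 0, "ax": 0, "ay": 0, "az": 0}, {"hand": 0, "dx": 0, "dy": 0, "dz": 0, "ax": 0, "ay": 0, "az": 0}, {"hand": 0, "dx": 0, "dy": 0, "dz": 0, "ax": 0, "ay": 0, "az": 0}, {"hand": 0, "dx": 0, "dy": 0, "dz": 0, "ax": 0, "ay": 0, "az": 0}, {"hand": 0, "dx": 0, "dy": 0, "dz": 0, "ax": 0, "ay": 0, "az": 0}]'

```text
time_s: 3.63
position: [0.5173, 0.1068, 0.0879]
tool_rot: [[0.822, 0.002, -0.569], [0.57, -0.0, 0.822], [0.001, -1.0, -0.001]]
ft_force: [-0.7, 0.3, 0.5]
grip_width: 0.0002
```

Run:
```python
from h import *
s=status.observe();print(s['position'],yaw(s),s['ft_force'],s['tool_rot'][2])
P,Y=fing(125,.086);print(P,(Ryaw(yaw(s)).T@(P-s['position']))*100)
# effective phi given pos
```

```text
[0.51730215 0.10681609 0.08787115] 34.71544021925153 [-0.71487928  0.3005678   0.48973645] [ 1.33719087e-03 -9.99998628e-01 -9.77472286e-04]
[0.51833524 0.11112546 0.086     ] [0.33033758 0.18711544 0.29539174]
```

jog_arm --rows '[{"hand": 0, "dx": 0.3, "dy": 0.1, "dz": 0.3, "ax": 0, "ay": 0, "az": 0}, {"hand": 0, "dx": 0.32, "dy": 0, "dz": 0.13, "ax": 0, "ay": 5, "az": 0}, {"hand": 0, "dx": 0.32, "dy": 0, "dz": 0.13, "ax": 0, "ay": 5, "az": 0}, {"hand": 0, "dx": 0.32, "dy": 0, "dz": 0.13, "ax": 0, "ay": 5, "az": 0}, {"hand": 0, "dx": 0.32, "dy": 0, "dz": 0.13, "ax": 0, "ay": 5, "az": 0}]'

```text
time_s: 4.05
position: [0.5268, 0.1219, 0.0862]
tool_rot: [[0.968, 0.0, -0.25], [0.25, 0.0, 0.968], [0.0, -1.0, -0.0]]
ft_force: [0.8, -0.3, 0.4]
grip_width: 0.0
```

jog_arm --rows '[{"hand": 0, "dx": 0.13, "dy": 0, "dz": 0.05, "ax": 0, "ay": 2, "az": 0}, {"hand": 0, "dx": 0.13, "dy": 0, "dz": 0.05, "ax": 0, "ay": 2, "az": 0}, {"hand": 0, "dx": 0.13, "dy": 0, "dz": 0.05, "ax": 0, "ay": 2, "az": 0}, {"hand": 0, "dx": 0.13, "dy": 0, "dz": 0.05, "ax": 0, "ay": 2, "az": 0}, {"hand": 0, "dx": 0.13, "dy": 0, "dz": 0.05, "ax": 0, "ay": 2, "az": 0}]'

```text
time_s: 4.47
position: [0.5327, 0.1254, 0.0861]
tool_rot: [[0.997, 0.0, -0.081], [0.081, 0.0, 0.997], [0.0, -1.0, 0.0]]
ft_force: [-0.6, 0.2, -0.7]
grip_width: 0.0002
```

```bash
cat >> h.py <<'E'
def rep(z=.087):
    s=status.observe();y=yaw(s);phi=y+90;P,_=fing(phi,z)
    R=Ryaw(y);print('t',round(s['time_s'],2),'phi',phi.round(2),'pos',s['position'].round(4),'err cm (to ideal at phi, tool)',(R.T@(P-s['position'])*100).round(2),'f tool',(R.T@s['ft_force']).round(2))
    # phi of face at contact r: face line angle
    return s
def snap(n,name,c=None,f=4):
    import cv2
    im=imaging.get_image(n)[:,:,::-1]
    if c: im=cv2.resize(im[c[0]:c[1],c[2]:c[3]],None,fx=f,fy=f,interpolation=cv2.INTER_CUBIC)
    cv2.imwrite('pics/'+name,im)
E
python3 - <<'E'
from h import *
rep();snap('wrist','w4.png')
snap('scene','s4.png',(150,280,225,410),4)
E
```

```text
t 4.47 phi 94.62 pos [0.5327 0.1254 0.0861] err cm (to ideal at phi, tool) [ 0.05 -0.09  0.02] f tool [-0.55  0.66  0.27]
```

View pics/w4.png

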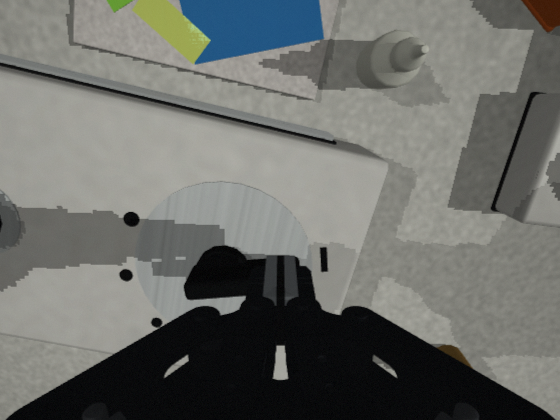

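View pics/s4.png

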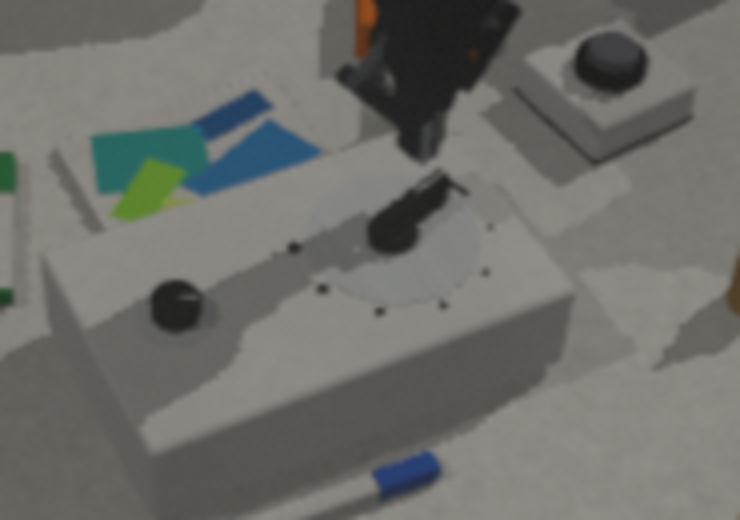

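The finger sits just behind the pointer with no contact yet. I'll continue the arc.

jog_arm --rows '[{"hand": 0, "dx": 0.13, "dy": 0, "dz": 0.05, "ax": 0, "ay": 2, "az": 0}, {"hand": 0, "dx": 0.13, "dy": 0, "dz": 0.05, "ax": 0, "ay": 2, "az": 0}, {"hand": 0, "dx": 0.13, "dy": 0, "dz": 0.05, "ax": 0, "ay": 2, "az": 0}, {"hand": 0, "dx": 0.13, "dy": 0, "dz": 0.05, "ax": 0, "ay": 2, "az": 0}, {"hand": 0, "dx": 0.13, "dy": 0, "dz": 0.05, "ax": 0, "ay": 2, "az": 0}]'

```text
time_s: 4.98
position: [0.5391, 0.1278, 0.0861]
tool_rot: [[0.996, 0.0, 0.093], [-0.093, 0.0, 0.996], [0.0, -1.0, 0.0]]
ft_force: [0.6, -0.0, 0.2]
grip_width: 0.0001
```

jog_arm --rows '[{"hand": 0, "dx": 0.13, "dy": 0, "dz": 0.05, "ax": 0, "ay": 2, "az": 0}, {"hand": 0, "dx": 0.13, "dy": 0, "dz": 0.05, "ax": 0, "ay": 2, "az": 0}, {"hand": 0, "dx": 0.13, "dy": 0, "dz": 0.05, "ax": 0, "ay": 2, "az": 0}, {"hand": 0, "dx": 0.13, "dy": 0, "dz": 0.05, "ax": 0, "ay": 2, "az": 0}, {"hand": 0, "dx": 0, "dy": 0, "dz": 0, "ax": 0, "ay": 0, "az": 0}]'

```text
time_s: 5.4
position: [0.5446, 0.1291, 0.0861]
tool_rot: [[0.973, 0.0, 0.23], [-0.23, 0.0, 0.973], [0.0, -1.0, 0.0]]
ft_force: [0.0, -0.1, -0.5]
grip_width: 0.0001
```

Run:
```python
from h import *
rep()
snap('scene','s5.png',(150,280,225,410),4)
```

```text
t 5.4 phi 76.71 pos [0.5446 0.1291 0.0861] err cm (to ideal at phi, tool) [-0.01 -0.09  0.09] f tool [ 0.07  0.47 -0.12]
```

View pics/s5.png

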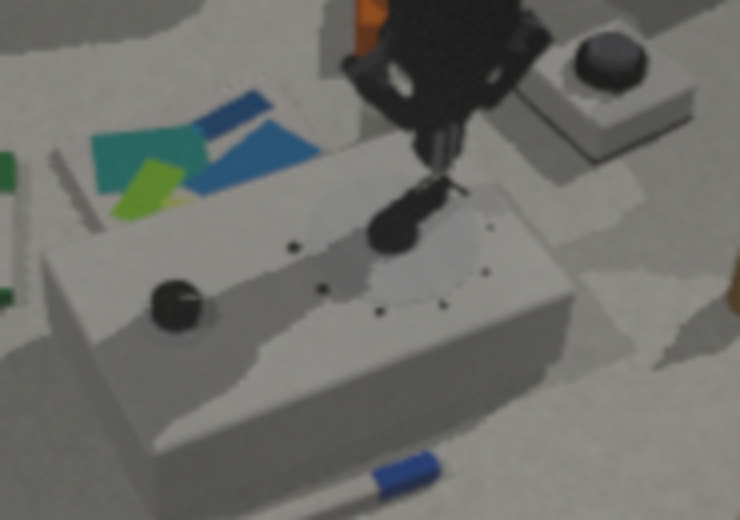

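Run:
```python
from h import *
s=status.observe()
z=lambda p:(np.array(p)-[225,150])*4+1.5
print('tcp',z(proj('scene',s['position'])))
for th in (99.85,95,90,81,63.85):
  a=np.radians(th);u=np.array([np.cos(a),np.sin(a)]);print(th,z(proj('scene',np.r_[AX+.046*u,.102])),z(proj('scene',np.r_[AX+.046*u,.076])))
snap('wrist','w5.png',(200,340,170,340),4)
snap('top','t5.png',(140,240,200,345),5)
```

```text
tcp [433.34476547 192.82629154]
99.85 [444.98612661 169.8811658 ] [441.66010887 199.61276219]
95 [449.59197242 173.22159249] [446.18192752 202.95316626]
90 [453.9491087  176.92998763] [450.45824029 206.66112768]
81 [460.6850134  184.20132348] [457.06551055 213.93047132]
63.85 [469.04849834 199.63914621] [465.25465249 229.3594799 ]
```

View pics/w5.png

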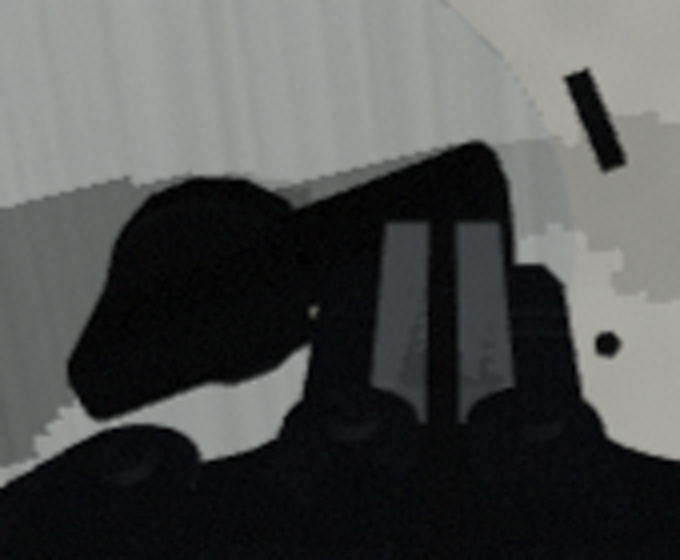

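View pics/t5.png

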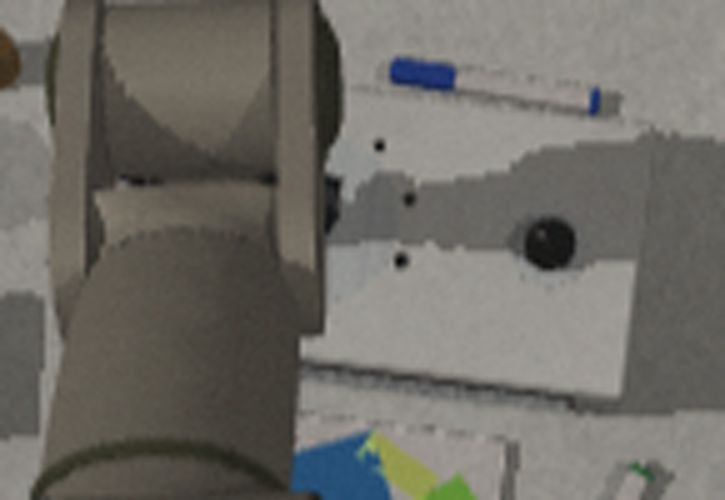

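```bash
python3 - <<'E'
from h import *
s=status.observe()
m=imaging.camera_model('wrist');T=np.linalg.inv(m['tool_from_camera']);K=m['K']
for x in (-.011,-.005,0,.005,.011):
    for y in (0,-.01,-.02):
        c=K@(T[:3,:3]@np.array([x,y,0])+T[:3,3]);print(x,y,(c[:2]/c[2]).round(1))
z=lambda p:(np.array(p)-[225,150])*4+1.5
for dz in (0,.005,.01,.015,.02): print(dz,z(proj('scene',[.5327,.1254,.0861+dz])),z(proj('scene',[.5446,.1291,.0861+dz])))
E
python3 - <<'E'
import cv2
im=cv2.imread('pics/s5.png')[80:280,330:530];cv2.imwrite('pics/s5z.png',cv2.resize(cv2.convertScaleAbs(im,alpha=2.5),None,fx=2.9,fy=2.9))
im=cv2.imread('pics/s4.png')[80:280,330:530];cv2.imwrite('pics/s4z.png',cv2.resize(cv2.convertScaleAbs(im,alpha=2.5),None,fx=2.9,fy=2.9))
E
```

```text
-0.011 0 [280.4 229.9]
-0.011 -0.01 [280.4 237.1]
-0.011 -0.02 [280.4 245.1]
-0.005 0 [280.4 239.9]
-0.005 -0.01 [280.4 247.5]
-0.005 -0.02 [280.4 255.9]
0 0 [280.4 248. ]
0 -0.01 [280.4 255.9]
0 -0.02 [280.4 264.8]
0.005 0 [280.4 256. ]
0.005 -0.01 [280.4 264.3]
0.005 -0.02 [280.4 273.6]
0.011 0 [280.4 265.4]
0.011 -0.01 [280.4 274.1]
0.011 -0.02 [280.4 283.8]
0 [416.95275389 183.97549933] [433.60042545 192.87398746]
0.005 [417.50557828 178.26212228] [434.21068871 187.16041018]
0.01 [418.06202189 172.51134105] [434.82496784 181.40923439]
0.015 [418.62212037 166.72278711] [435.44330261 175.62008776]
0.02 [419.18590985 160.89608708] [436.06573332 169.79259298]
```

View pics/s5z.png

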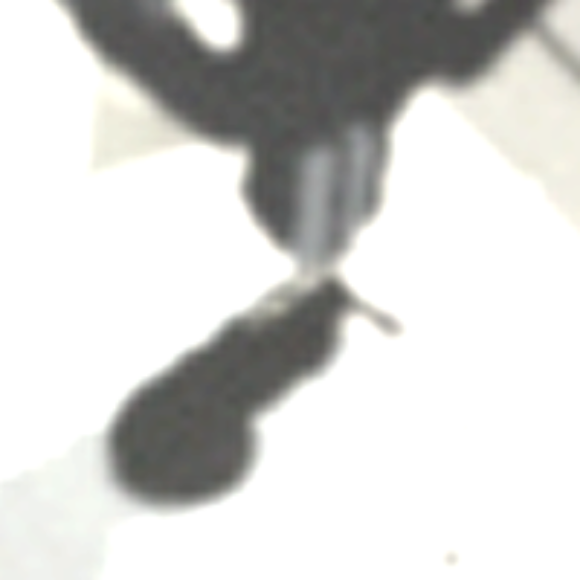

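View pics/s4z.png

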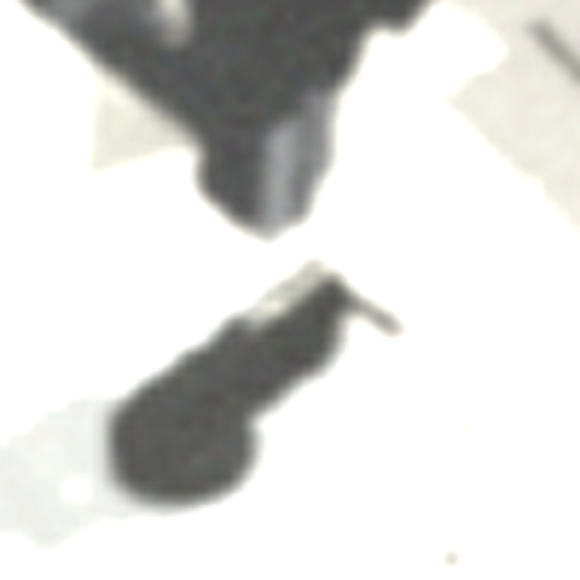

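The finger's visible end is about 20 mm above where I assumed, so it passed over the pointer without touching it. I'll back off behind the pointer, then lower in small steps while watching force and images.

Run:
```python
from h import *
A,_=fing(90,.086);B,_=fing(97,.086);print(Ryaw(0).T@(B-A)*100)
s=status.observe();y=yaw(s);p=s['position']
w=[fing(76.7+7*k,.086) for k in range(1,6)]
show(rows(w,y,p))
```

```text
[-0.42643079  0.         -0.22791827]
{"hand": 0.0, "dx": -0.41, "dz": -0.12, "ay": -6.89},{"hand": 0.0, "dx": -0.43, "dz": -0.23, "ay": -7.0},{"hand": 0.0, "dx": -0.43, "dz": -0.23, "ay": -7.0},{"hand": 0.0, "dx": -0.42, "dz": -0.23, "ay": -7.0},{"hand": 0.0, "dx": -0.43, "dz": -0.23, "ay": -7.0}
```

jog_arm --rows '[{"hand": 0, "dx": -0.41, "dy": 0, "dz": -0.12, "ax": 0, "ay": -6.9, "az": 0}, {"hand": 0, "dx": -0.43, "dy": 0, "dz": -0.23, "ax": 0, "ay": -7, "az": 0}, {"hand": 0, "dx": -0.43, "dy": 0, "dz": -0.23, "ax": 0, "ay": -7, "az": 0}, {"hand": 0, "dx": -0.42, "dy": 0, "dz": -0.23, "ax": 0, "ay": -7, "az": 0}, {"hand": 0, "dx": -0.6, "dy": 0, "dz": -0.23, "ax": 0, "ay": -7, "az": 0}]'

```text
time_s: 5.97
position: [0.5221, 0.118, 0.0861]
tool_rot: [[0.927, 0.0, -0.375], [0.375, 0.0, 0.927], [0.0, -1.0, -0.0]]
ft_force: [0.0, 0.8, -0.2]
grip_width: 0.0001
```

jog_arm --rows '[{"hand": 0, "dx": -0.2, "dy": 0.2, "dz": 0, "ax": 0, "ay": 0, "az": 0}, {"hand": 0, "dx": 0, "dy": 0.2, "dz": 0, "ax": 0, "ay": 0, "az": 0}, {"hand": 0, "dx": 0, "dy": 0.2, "dz": 0, "ax": 0, "ay": 0, "az": 0}, {"hand": 0, "dx": 0, "dy": 0.2, "dz": 0, "ax": 0, "ay": 0, "az": 0}, {"hand": 0, "dx": 0, "dy": 0, "dz": 0, "ax": 0, "ay": 0, "az": 0}]'

```text
time_s: 6.38
position: [0.5204, 0.1174, 0.0775]
tool_rot: [[0.93, -0.001, -0.367], [0.367, 0.0, 0.93], [-0.001, -1.0, 0.0]]
ft_force: [0.4, -0.3, -0.3]
grip_width: -0.0003
```

Run:
```python
from h import *
rep(); snap('scene','s6.png',(165,225,305,365),10)
snap('wrist','w6.png',(200,340,170,340),4)
```

```text
t 6.38 phi 111.54 pos [0.5204 0.1174 0.0775] err cm (to ideal at phi, tool) [ 0.37 -0.95 -0.02] f tool [ 0.29  0.31 -0.46]
```

View pics/s6.png

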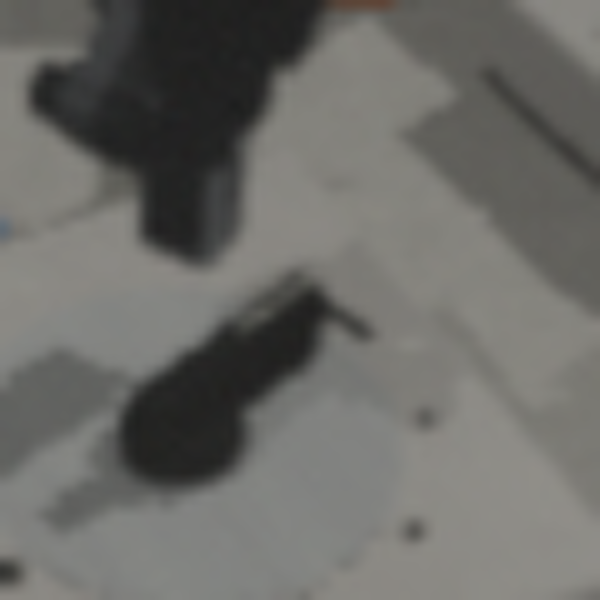

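View pics/w6.png

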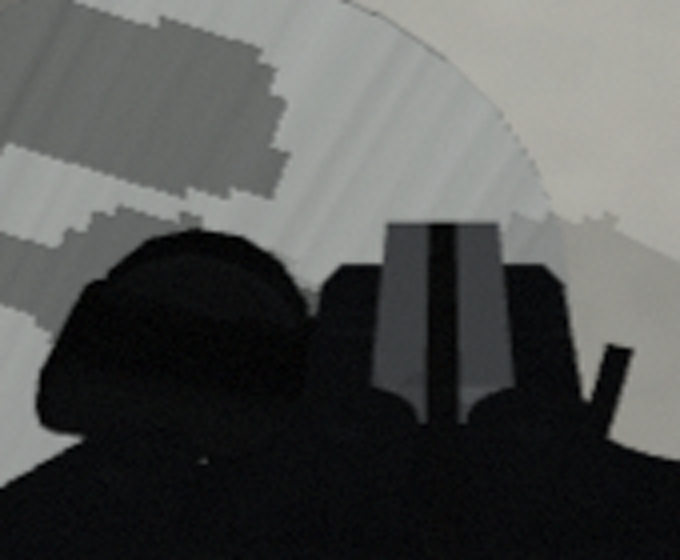

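Run:
```python
from h import *
s=status.observe();R=Ryaw(yaw(s))
uv=np.array([20.0,26.0])+[305,165]
for h in (.005,.008,.011):
  for w in (.0075,):
    P=s['position']+R@np.array([h,0,-w])
    for d in (0.01,.015,.02,.025,.03): print(h,d,(proj('scene',P+[0,0,d])-uv).round(2))
```

```text
0.005 0.01 [-1.51  5.11]
0.005 0.015 [-1.39  3.68]
0.005 0.02 [-1.26  2.24]
0.005 0.025 [-1.14  0.79]
0.005 0.03 [-1.02 -0.67]
0.008 0.01 [-0.46  5.6 ]
0.008 0.015 [-0.34  4.17]
0.008 0.02 [-0.21  2.73]
0.008 0.025 [-0.09  1.28]
0.008 0.03 [ 0.04 -0.18]
0.011 0.01 [0.58 6.08]
0.011 0.015 [0.71 4.65]
0.011 0.02 [0.84 3.21]
0.011 0.025 [0.97 1.76]
0.011 0.03 [1.1 0.3]
```

The tip really does sit about 29 mm above the reported TCP, and both cameras agree on that. It is now at z≈0.106, so I'll go down about 19 mm more in two parts.

jog_arm --rows '[{"hand": 0, "dx": 0, "dy": 0.2, "dz": 0, "ax": 0, "ay": 0, "az": 0}, {"hand": 0, "dx": 0, "dy": 0.2, "dz": 0, "ax": 0, "ay": 0, "az": 0}, {"hand": 0, "dx": 0, "dy": 0.2, "dz": 0, "ax": 0, "ay": 0, "az": 0}, {"hand": 0, "dx": 0, "dy": 0.2, "dz": 0, "ax": 0, "ay": 0, "az": 0}, {"hand": 0, "dx": 0, "dy": 0, "dz": 0, "ax": 0, "ay": 0, "az": 0}]'

```text
time_s: 6.9
position: [0.5202, 0.1172, 0.0695]
tool_rot: [[0.93, -0.001, -0.368], [0.368, -0.0, 0.93], [-0.001, -1.0, 0.0]]
ft_force: [-0.1, -0.2, -0.2]
grip_width: -0.0002
```

Run:
```python
from h import *
rep(); snap('scene','s7.png',(165,225,305,365),10)
```

```text
t 6.9 phi 111.61 pos [0.5202 0.1172 0.0695] err cm (to ideal at phi, tool) [ 0.39 -1.75 -0.01] f tool [-0.11  0.25 -0.13]
```

View pics/s7.png

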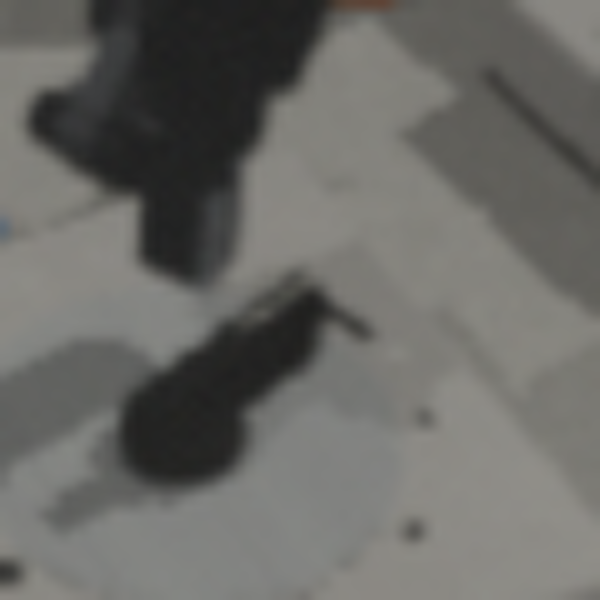

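TCP is now below the dryer's top face with no force, which confirms the offset. Going down another 11 mm.

jog_arm --rows '[{"hand": 0, "dx": 0, "dy": 0.3, "dz": 0, "ax": 0, "ay": 0, "az": 0}, {"hand": 0, "dx": 0, "dy": 0.3, "dz": 0, "ax": 0, "ay": 0, "az": 0}, {"hand": 0, "dx": 0, "dy": 0.3, "dz": 0, "ax": 0, "ay": 0, "az": 0}, {"hand": 0, "dx": 0, "dy": 0.2, "dz": 0, "ax": 0, "ay": 0, "az": 0}, {"hand": 0, "dx": 0, "dy": 0, "dz": 0, "ax": 0, "ay": 0, "az": 0}]'

```text
time_s: 7.37
position: [0.5201, 0.1172, 0.0585]
tool_rot: [[0.93, -0.001, -0.368], [0.368, 0.0, 0.93], [-0.001, -1.0, 0.0]]
ft_force: [1.1, 0.6, 0.0]
grip_width: 0.0001
```

Run:
```python
from h import *
rep(.058); snap('scene','s8.png',(165,225,305,365),10)
```

```text
t 7.37 phi 111.61 pos [0.5201 0.1172 0.0585] err cm (to ideal at phi, tool) [ 0.4   0.05 -0.02] f tool [ 1.24 -0.01  0.15]
```

View pics/s8.png

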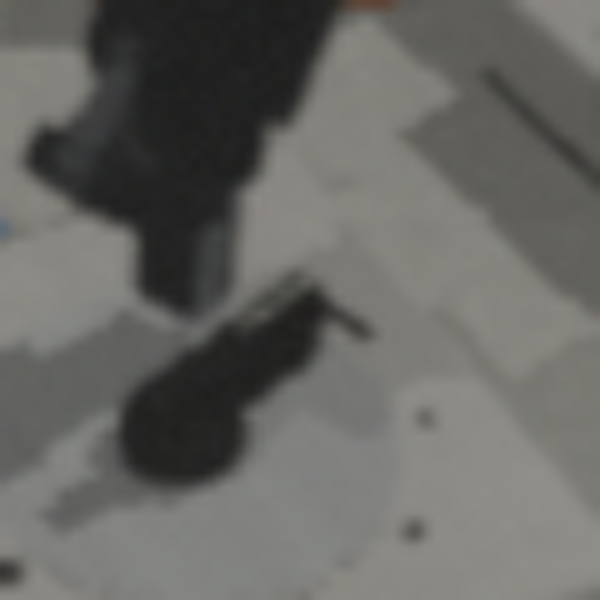

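jog_arm --rows '[{"hand": 0, "dx": 0.35, "dy": 0, "dz": 0, "ax": 0, "ay": 0, "az": 0}, {"hand": 0, "dx": 0.19, "dy": 0, "dz": 0.08, "ax": 0, "ay": 3, "az": 0}, {"hand": 0, "dx": 0.19, "dy": 0, "dz": 0.08, "ax": 0, "ay": 3, "az": 0}, {"hand": 0, "dx": 0.19, "dy": 0, "dz": 0.08, "ax": 0, "ay": 3, "az": 0}, {"hand": 0, "dx": 0.19, "dy": 0, "dz": 0.08, "ax": 0, "ay": 3, "az": 0}]'

```text
time_s: 7.83
position: [0.5304, 0.1239, 0.0592]
tool_rot: [[0.986, 0.0, -0.164], [0.164, 0.0, 0.986], [0.0, -1.0, -0.0]]
ft_force: [-0.6, 0.6, -0.3]
grip_width: 0.0001
```

jog_arm --rows '[{"hand": 0, "dx": 0.19, "dy": 0, "dz": 0.08, "ax": 0, "ay": 3, "az": 0}, {"hand": 0, "dx": 0.19, "dy": 0, "dz": 0.08, "ax": 0, "ay": 3, "az": 0}, {"hand": 0, "dx": 0.19, "dy": 0, "dz": 0.08, "ax": 0, "ay": 3, "az": 0}, {"hand": 0, "dx": 0.13, "dy": 0, "dz": 0.05, "ax": 0, "ay": 2, "az": 0}, {"hand": 0, "dx": 0, "dy": 0, "dz": 0, "ax": 0, "ay": 0, "az": 0}]'

```text
time_s: 8.25
position: [0.5368, 0.1276, 0.0591]
tool_rot: [[1.0, -0.0, 0.025], [-0.025, 0.0, 1.0], [-0.0, -1.0, 0.0]]
ft_force: [-0.3, 0.9, 1.7]
grip_width: -0.0001
```

Run:
```python
from h import *
rep(.058); snap('scene','s9.png',(165,225,305,365),10)
```

```text
t 8.25 phi 88.55 pos [0.5368 0.1276 0.0591] err cm (to ideal at phi, tool) [ 0.02  0.11 -0.01] f tool [-0.27 -1.72  0.88]
```

View pics/s9.png

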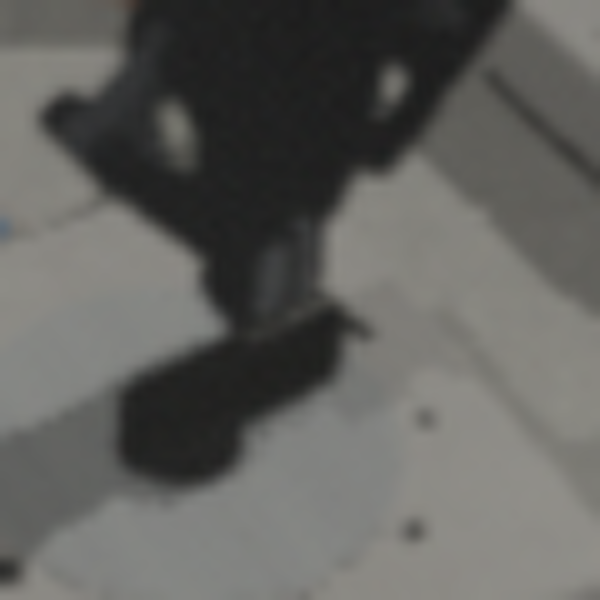

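Contact: the pointer has turned from its off position. Pushing on through the first half-way point.

jog_arm --rows '[{"hand": 0, "dx": 0.19, "dy": 0, "dz": 0.08, "ax": 0, "ay": 3, "az": 0}, {"hand": 0, "dx": 0.19, "dy": 0, "dz": 0.08, "ax": 0, "ay": 3, "az": 0}, {"hand": 0, "dx": 0.19, "dy": 0, "dz": 0.08, "ax": 0, "ay": 3, "az": 0}, {"hand": 0, "dx": 0, "dy": 0, "dz": 0, "ax": 0, "ay": 0, "az": 0}, {"hand": 0, "dx": 0, "dy": 0, "dz": 0, "ax": 0, "ay": 0, "az": 0}]'

```text
time_s: 8.72
position: [0.5427, 0.1293, 0.0591]
tool_rot: [[0.984, 0.0, 0.178], [-0.178, -0.0, 0.984], [0.0, -1.0, -0.0]]
ft_force: [-0.4, 0.1, 0.4]
grip_width: -0.0001
```

Run:
```python
from h import *
rep(.058); snap('scene','s10.png',(165,225,305,365),10)
for th in (99.85,63.85):
  a=np.radians(th);u=np.array([np.cos(a),np.sin(a)]);print(th,(proj('scene',np.r_[AX+.046*u,.102])-[305,165])*10+4.5)
```

```text
t 8.72 phi 79.75 pos [0.5427 0.1293 0.0591] err cm (to ideal at phi, tool) [-0.01  0.11  0.02] f tool [-0.42 -0.37  0.06]
99.85 [313.21531652 275.45291451]
63.85 [373.37124584 349.84786553]
```

View pics/s10.png

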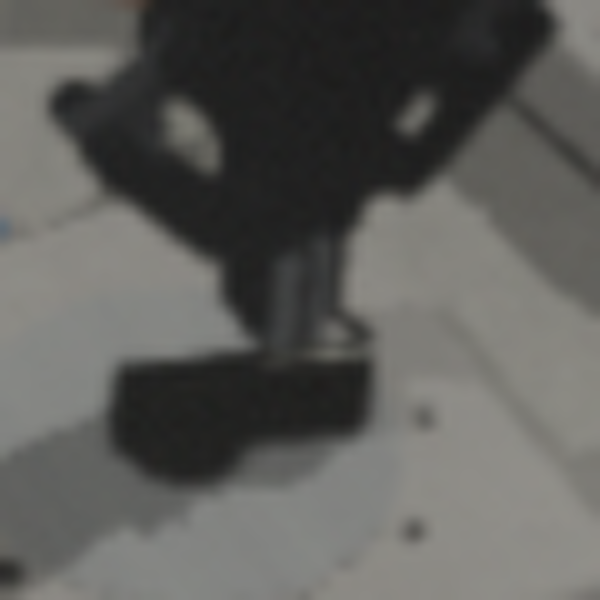

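It has snapped to speed 1, with the tip at the predicted (373,350). Next, on to speed 2.

jog_arm --rows '[{"hand": 0, "dx": 0.19, "dy": 0, "dz": 0.08, "ax": 0, "ay": 3, "az": 0}, {"hand": 0, "dx": 0.19, "dy": 0, "dz": 0.08, "ax": 0, "ay": 3, "az": 0}, {"hand": 0, "dx": 0.19, "dy": 0, "dz": 0.08, "ax": 0, "ay": 3, "az": 0}, {"hand": 0, "dx": 0.19, "dy": 0, "dz": 0.08, "ax": 0, "ay": 3, "az": 0}, {"hand": 0, "dx": 0.19, "dy": 0, "dz": 0.08, "ax": 0, "ay": 3, "az": 0}]'

```text
time_s: 9.18
position: [0.5528, 0.1304, 0.059]
tool_rot: [[0.903, 0.0, 0.429], [-0.429, -0.0, 0.903], [0.0, -1.0, 0.0]]
ft_force: [-0.8, -0.2, -0.0]
grip_width: 0.0002
```

jog_arm --rows '[{"hand": 0, "dx": 0.19, "dy": 0, "dz": 0.08, "ax": 0, "ay": 3, "az": 0}, {"hand": 0, "dx": 0.19, "dy": 0, "dz": 0.08, "ax": 0, "ay": 3, "az": 0}, {"hand": 0, "dx": 0.19, "dy": 0, "dz": 0.08, "ax": 0, "ay": 3, "az": 0}, {"hand": 0, "dx": 0.19, "dy": 0, "dz": 0.08, "ax": 0, "ay": 3, "az": 0}, {"hand": 0, "dx": 0.19, "dy": 0, "dz": 0.08, "ax": 0, "ay": 3, "az": 0}]'

```text
time_s: 9.6
position: [0.5625, 0.1292, 0.059]
tool_rot: [[0.761, -0.001, 0.648], [-0.648, 0.0, 0.761], [-0.001, -1.0, -0.0]]
ft_force: [-1.2, 1.8, 0.7]
grip_width: 0.0002
```

jog_arm --rows '[{"hand": 0, "dx": 0.19, "dy": 0, "dz": 0.08, "ax": 0, "ay": 3, "az": 0}, {"hand": 0, "dx": 0.19, "dy": 0, "dz": 0.08, "ax": 0, "ay": 3, "az": 0}, {"hand": 0, "dx": 0, "dy": 0, "dz": 0, "ax": 0, "ay": 0, "az": 0}, {"hand": 0, "dx": 0, "dy": 0, "dz": 0, "ax": 0, "ay": 0, "az": 0}, {"hand": 0, "dx": 0, "dy": 0, "dz": 0, "ax": 0, "ay": 0, "az": 0}]'

```text
time_s: 10.02
position: [0.5667, 0.1275, 0.059]
tool_rot: [[0.691, -0.0, 0.722], [-0.722, -0.0, 0.691], [-0.0, -1.0, -0.0]]
ft_force: [-0.4, 0.8, 0.0]
grip_width: 0.0002
```

Run:
```python
from h import *
rep(.058); snap('scene','s11.png',(165,225,305,365),10)
for th in (63.85,27.85):
  a=np.radians(th);u=np.array([np.cos(a),np.sin(a)]);print(th,(proj('scene',np.r_[AX+.046*u,.102])-[305,165])*10+4.5)
```

```text
t 10.02 phi 43.74 pos [0.5667 0.1275 0.059 ] err cm (to ideal at phi, tool) [0.   0.1  0.05] f tool [-0.83 -0.02  0.22]
63.85 [373.37124584 349.84786553]
27.85 [362.93480462 434.31686519]
```

View pics/s11.png

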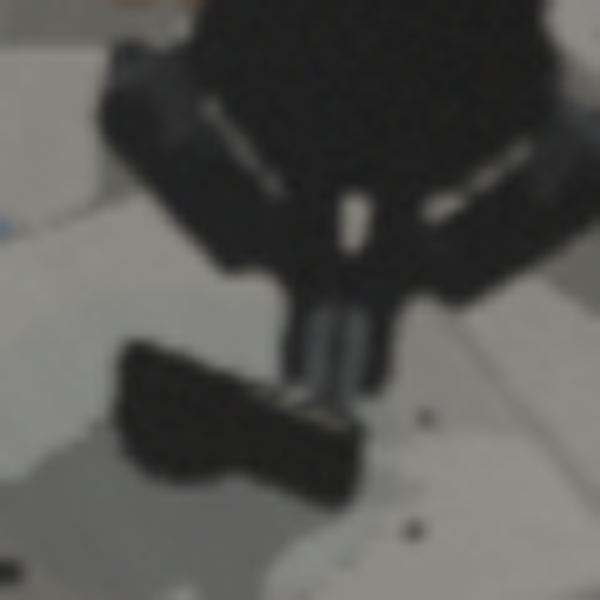

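Speed 2 (tip at about 360,432). Going on to speed 3.

jog_arm --rows '[{"hand": 0, "dx": 0.19, "dy": 0, "dz": 0.12, "ax": 0, "ay": 3, "az": 0}, {"hand": 0, "dx": 0.19, "dy": 0, "dz": 0.08, "ax": 0, "ay": 3, "az": 0}, {"hand": 0, "dx": 0.19, "dy": 0, "dz": 0.08, "ax": 0, "ay": 3, "az": 0}, {"hand": 0, "dx": 0.19, "dy": 0, "dz": 0.08, "ax": 0, "ay": 3, "az": 0}, {"hand": 0, "dx": 0.19, "dy": 0, "dz": 0.08, "ax": 0, "ay": 3, "az": 0}]'

```text
time_s: 10.48
position: [0.5759, 0.1229, 0.059]
tool_rot: [[0.478, -0.0, 0.878], [-0.878, 0.0, 0.478], [-0.0, -1.0, -0.0]]
ft_force: [-1.6, 3.9, 0.4]
grip_width: 0.0
```

jog_arm --rows '[{"hand": 0, "dx": 0.19, "dy": 0, "dz": 0.08, "ax": 0, "ay": 3, "az": 0}, {"hand": 0, "dx": 0.19, "dy": 0, "dz": 0.08, "ax": 0, "ay": 3, "az": 0}, {"hand": 0, "dx": 0.19, "dy": 0, "dz": 0.08, "ax": 0, "ay": 3, "az": 0}, {"hand": 0, "dx": 0.19, "dy": 0, "dz": 0.08, "ax": 0, "ay": 3, "az": 0}, {"hand": 0, "dx": 0.19, "dy": 0, "dz": 0.08, "ax": 0, "ay": 3, "az": 0}]'

```text
time_s: 10.9
position: [0.5829, 0.116, 0.059]
tool_rot: [[0.234, -0.001, 0.972], [-0.972, 0.001, 0.234], [-0.001, -1.0, -0.001]]
ft_force: [-0.6, 2.0, 0.5]
grip_width: -0.0001
```

jog_arm --rows '[{"hand": 0, "dx": 0.19, "dy": 0, "dz": 0.08, "ax": 0, "ay": 3, "az": 0}, {"hand": 0, "dx": 0.19, "dy": 0, "dz": 0.08, "ax": 0, "ay": 3, "az": 0}, {"hand": 0, "dx": 0, "dy": 0, "dz": 0, "ax": 0, "ay": 0, "az": 0}, {"hand": 0, "dx": 0, "dy": 0, "dz": 0, "ax": 0, "ay": 0, "az": 0}, {"hand": 0, "dx": 0, "dy": 0, "dz": 0, "ax": 0, "ay": 0, "az": 0}]'

```text
time_s: 11.32
position: [0.5856, 0.1123, 0.059]
tool_rot: [[0.135, -0.0, 0.991], [-0.991, -0.0, 0.135], [-0.0, -1.0, -0.0]]
ft_force: [-1.0, 0.4, 0.2]
grip_width: -0.0001
```

Run:
```python
from h import *
rep(.058); snap('scene','s12.png',(165,225,305,365),10)
for th in (27.85,-8.15,-44.15,-80.15):
  a=np.radians(th);u=np.array([np.cos(a),np.sin(a)]);print(th,(proj('scene',np.r_[AX+.046*u,.102])-[305,165])*10+4.5)
```

```text
t 11.32 phi 7.73 pos [0.5856 0.1123 0.059 ] err cm (to ideal at phi, tool) [0.   0.1  0.03] f tool [-0.5  -0.23 -0.98]
27.85 [362.93480462 434.31686519]
-8.15 [282.52687817 495.81178987]
-44.15 [162.7231815  508.28885124]
-80.15 [ 52.71269834 466.29778282]
```

View pics/s12.png

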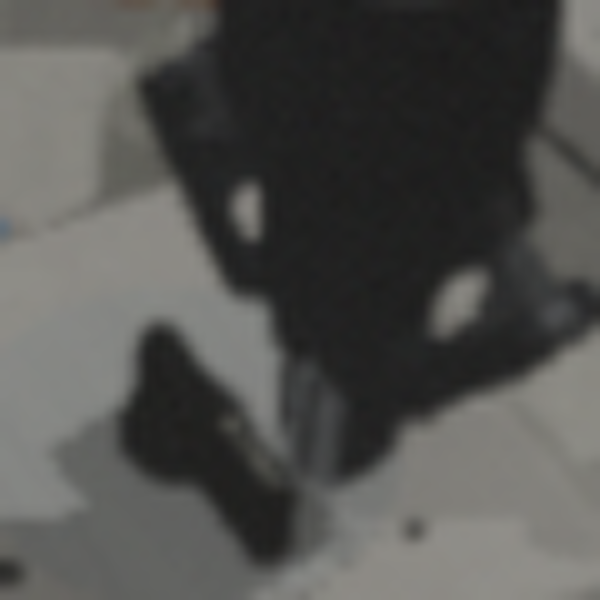

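Speed 3 confirmed, with the white line ending at about (280,490). Now the last click, slowing near half-way.

jog_arm --rows '[{"hand": 0, "dx": 0.19, "dy": 0, "dz": 0.1, "ax": 0, "ay": 3, "az": 0}, {"hand": 0, "dx": 0.19, "dy": 0, "dz": 0.08, "ax": 0, "ay": 3, "az": 0}, {"hand": 0, "dx": 0.19, "dy": 0, "dz": 0.08, "ax": 0, "ay": 3, "az": 0}, {"hand": 0, "dx": 0.19, "dy": 0, "dz": 0.08, "ax": 0, "ay": 3, "az": 0}, {"hand": 0, "dx": 0.19, "dy": 0, "dz": 0.08, "ax": 0, "ay": 3, "az": 0}]'

```text
time_s: 11.78
position: [0.5901, 0.1032, 0.059]
tool_rot: [[-0.13, -0.0, 0.992], [-0.992, 0.001, -0.13], [-0.001, -1.0, -0.0]]
ft_force: [0.8, 5.4, 0.0]
grip_width: 0.0002
```

jog_arm --rows '[{"hand": 0, "dx": 0.19, "dy": 0, "dz": 0.08, "ax": 0, "ay": 3, "az": 0}, {"hand": 0, "dx": 0.19, "dy": 0, "dz": 0.08, "ax": 0, "ay": 3, "az": 0}, {"hand": 0, "dx": 0.19, "dy": 0, "dz": 0.08, "ax": 0, "ay": 3, "az": 0}, {"hand": 0, "dx": 0.13, "dy": 0, "dz": 0.05, "ax": 0, "ay": 2, "az": 0}, {"hand": 0, "dx": 0.13, "dy": 0, "dz": 0.05, "ax": 0, "ay": 2, "az": 0}]'

```text
time_s: 12.2
position: [0.5916, 0.0946, 0.059]
tool_rot: [[-0.349, -0.0, 0.937], [-0.937, 0.001, -0.349], [-0.001, -1.0, -0.0]]
ft_force: [-0.4, 2.1, 0.3]
grip_width: 0.0
```

jog_arm --rows '[{"hand": 0, "dx": 0.13, "dy": 0, "dz": 0.05, "ax": 0, "ay": 2, "az": 0}, {"hand": 0, "dx": 0.13, "dy": 0, "dz": 0.05, "ax": 0, "ay": 2, "az": 0}, {"hand": 0, "dx": 0.13, "dy": 0, "dz": 0.05, "ax": 0, "ay": 2, "az": 0}, {"hand": 0, "dx": 0, "dy": 0, "dz": 0, "ax": 0, "ay": 0, "az": 0}, {"hand": 0, "dx": 0, "dy": 0, "dz": 0, "ax": 0, "ay": 0, "az": 0}]'

```text
time_s: 12.62
position: [0.5916, 0.0899, 0.0591]
tool_rot: [[-0.443, -0.0, 0.897], [-0.897, -0.0, -0.443], [0.0, -1.0, 0.0]]
ft_force: [-0.5, -0.1, -0.6]
grip_width: 0.0005
```

Run:
```python
from h import *
rep(.058); snap('scene','s13.png',(175,235,295,355),10)
```

```text
t 12.62 phi -26.28 pos [0.5916 0.0899 0.0591] err cm (to ideal at phi, tool) [-0.03  0.11  0.05] f tool [ 0.35  0.6  -0.42]
```

View pics/s13.png

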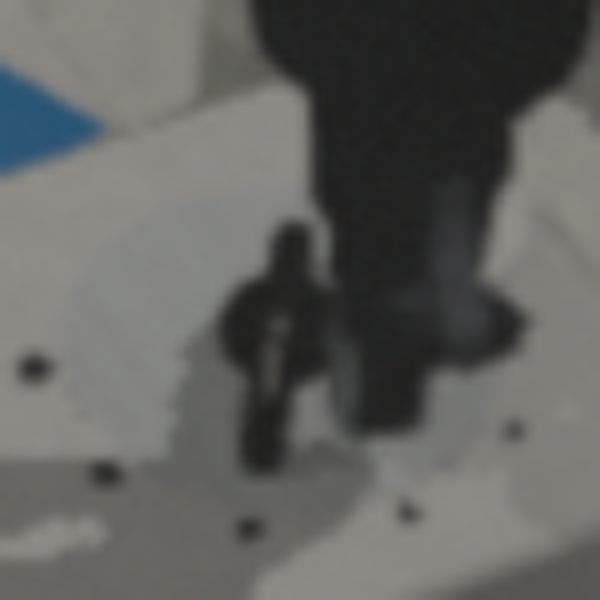

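Speed 4: the pointer's outer end lies at the predicted spot and points at the 4th dot (248,528). I'll back away and lift.

Run:
```python
from h import *
s=status.observe();R=Ryaw(yaw(s));p=s['position']-R@np.array([.015,0,0])
print(R.T@(np.array([.48,.341,0])-p)*100, 'yaw',yaw(s))
```

```text
[-16.06890524   5.90368533 -21.11926206] yaw -116.2849045103319
```

jog_arm --rows '[{"hand": 0, "dx": -1, "dy": 0, "dz": 0, "ax": 0, "ay": 0, "az": 0}, {"hand": 0, "dx": -0.5, "dy": 0, "dz": 0, "ax": 0, "ay": 0, "az": 0}, {"hand": 0, "dx": 0, "dy": -3, "dz": 0, "ax": 0, "ay": 0, "az": 0}, {"hand": 0, "dx": 0, "dy": -4, "dz": 0, "ax": 0, "ay": 0, "az": 0}, {"hand": 0, "dx": 0, "dy": -4, "dz": 0, "ax": 0, "ay": 0, "az": 0}]'

```text
time_s: 13.08
position: [0.5979, 0.1041, 0.1698]
tool_rot: [[-0.443, -0.002, 0.896], [-0.896, 0.0, -0.443], [0.001, -1.0, -0.002]]
ft_force: [0.9, -0.5, -0.1]
grip_width: 0.0003
```

jog_arm --rows '[{"hand": 0, "dx": -2, "dy": 0, "dz": -2.6, "ax": 0, "ay": 0, "az": 0}, {"hand": 0, "dx": -2, "dy": 0, "dz": -2.6, "ax": 0, "ay": 0, "az": 0}, {"hand": 0, "dx": -2, "dy": 0, "dz": -2.6, "ax": 0, "ay": 0, "az": 0}, {"hand": 0, "dx": -2, "dy": 0, "dz": -2.6, "ax": 0, "ay": 0, "az": 0}, {"hand": 0, "dx": -2, "dy": 0, "dz": -2.6, "ax": 0, "ay": 0, "az": 0}]'

```text
time_s: 13.5
position: [0.5254, 0.2526, 0.1692]
tool_rot: [[-0.444, 0.0, 0.896], [-0.896, 0.0, -0.444], [-0.0, -1.0, 0.0]]
ft_force: [-0.4, -0.2, 0.4]
grip_width: 0.0
```

jog_arm --rows '[{"hand": 0, "dx": -2, "dy": 0, "dz": -2.6, "ax": 0, "ay": 0, "az": 0}, {"hand": 0, "dx": -2, "dy": 0, "dz": -2.6, "ax": 0, "ay": 0, "az": 0}, {"hand": 0, "dx": -2, "dy": 0, "dz": -2.7, "ax": 0, "ay": 0, "az": 0}, {"hand": 0, "dx": 0, "dy": 0, "dz": 0, "ax": 0, "ay": 0, "az": 0}, {"hand": 0, "dx": 0, "dy": 0, "dz": 0, "ax": 0, "ay": 0, "az": 0}]'

```text
time_s: 13.92
position: [0.4811, 0.3414, 0.169]
tool_rot: [[-0.441, 0.0, 0.898], [-0.898, 0.0, -0.441], [-0.0, -1.0, 0.0]]
ft_force: [-0.0, -0.1, 0.5]
grip_width: -0.0002
```

Run:
```python
from h import *
s=status.observe();print(s['time_s'],s['position'],yaw(s))
snap('wrist','w14.png')
snap('scene','s14.png',(150,280,225,410),4)
for z in (.04,.05,.06): print(z,proj('wrist',[.48,.341,z],s))
```

```text
13.9167 [0.48112063 0.34144166 0.16901786] -116.15969822651068
0.04 [279.22506744 189.60259643]
0.05 [279.19496612 192.47814142]
0.06 [279.1628945 195.541908 ]
```

View pics/w14.png

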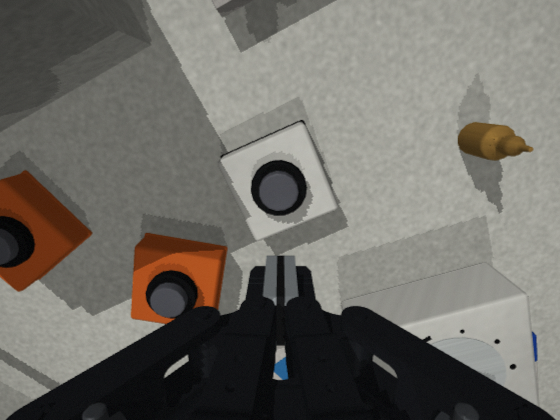

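View pics/s14.png

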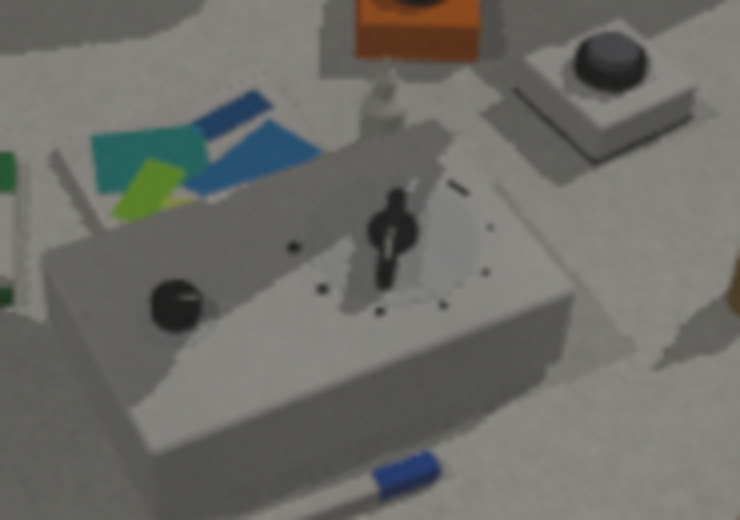

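Run:
```python
from h import *
from scipy.optimize import least_squares
import cv2
s=status.observe()
im=cv2.imread('pics/w14.png')
cv2.imwrite('pics/w14z.png',cv2.resize(cv2.convertScaleAbs(im[140:230,230:330],alpha=1.6),None,fx=6,fy=6,interpolation=cv2.INTER_CUBIC))
im=cv2.imread('pics/scene0.png')
cv2.imwrite('pics/s0z.png',cv2.resize(cv2.convertScaleAbs(im[150:195,350:405],alpha=2),None,fx=10,fy=10,interpolation=cv2.INTER_CUBIC))
im=cv2.imread('pics/top0.png')
cv2.imwrite('pics/t0z.png',cv2.resize(cv2.convertScaleAbs(im[190:235,155:205],alpha=2),None,fx=10,fy=10,interpolation=cv2.INTER_CUBIC))
```

```text
(no output)
```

View pics/w14z.png

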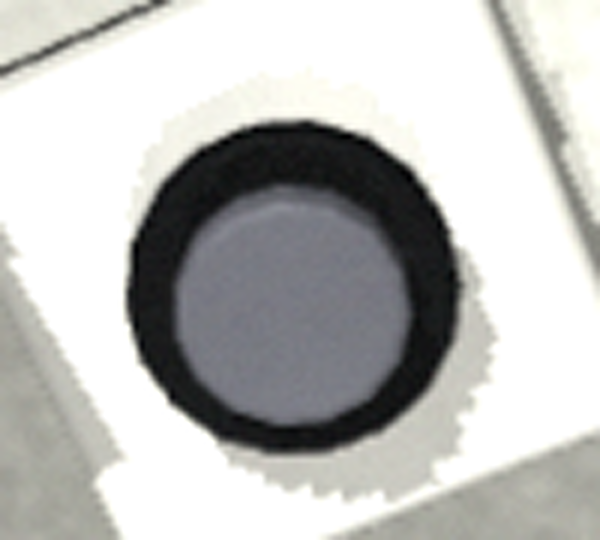

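View pics/s0z.png

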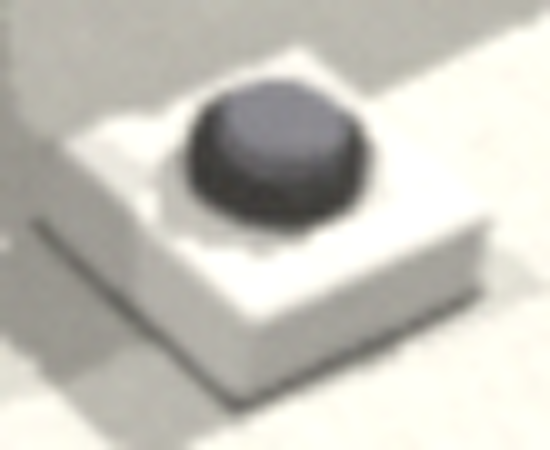

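View pics/t0z.png

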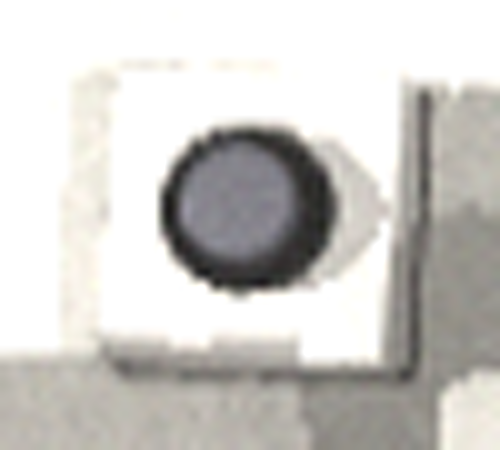

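Run:
```python
from h import *
from scipy.optimize import least_squares
s=status.observe()
obs={'wrist':(278.6,191.4),'scene':(377.85,161.75),'top':(178.25,209.55)}
r=least_squares(lambda P:np.concatenate([proj(n,P,s)-o for n,o in obs.items()]),[.48,.34,.05])
print(r.x,r.fun.round(2)); 
R=Ryaw(yaw(s));print(R.T@(r.x-s['position'])*100)
```

```text
[0.48167936 0.34152425 0.05520553] [-0.14  0.1   0.21  0.22  0.01 -0.3 ]
[-0.14758087 11.37605636 -0.14397014]
```

Run:
```python
from h import *
s=status.observe();R=Ryaw(yaw(s));print(s['position'],s['qvel'].round(2),R.T@(np.array([.4817,.3415,.055])-s['position'])*100)
```

```text
[0.4823144  0.33956275 0.16896609] [-1.23 -0.16  0.07  0.07 -0.11  0.06] [-0.1463237 11.3966092 -0.1410444]
```

jog_arm --rows '[{"hand": 0, "dx": 0, "dy": 3.5, "dz": 0, "ax": 0, "ay": 0, "az": 0}, {"hand": 0, "dx": 0, "dy": 3.5, "dz": 0, "ax": 0, "ay": 0, "az": 0}, {"hand": 0, "dx": 0, "dy": 3, "dz": 0, "ax": 0, "ay": 0, "az": 0}, {"hand": 0, "dx": 0, "dy": 1.5, "dz": 0, "ax": 0, "ay": 0, "az": 0}, {"hand": 0, "dx": 0, "dy": 0.5, "dz": 0, "ax": 0, "ay": 0, "az": 0}]'

```text
time_s: 14.43
position: [0.4815, 0.3379, 0.0462]
tool_rot: [[-0.446, -0.005, 0.895], [-0.895, -0.002, -0.446], [0.004, -1.0, -0.003]]
ft_force: [-0.2, -0.1, 0.2]
grip_width: -0.0001
```

jog_arm --rows '[{"hand": 0, "dx": 0, "dy": 0.4, "dz": 0, "ax": 0, "ay": 0, "az": 0}, {"hand": 0, "dx": 0, "dy": 0, "dz": 0, "ax": 0, "ay": 0, "az": 0}, {"hand": 0, "dx": 0, "dy": 0, "dz": 0, "ax": 0, "ay": 0, "az": 0}, {"hand": 0, "dx": 0, "dy": 0, "dz": 0, "ax": 0, "ay": 0, "az": 0}, {"hand": 0, "dx": 0, "dy": 0, "dz": 0, "ax": 0, "ay": 0, "az": 0}]'

```text
time_s: 14.85
position: [0.4826, 0.3397, 0.0461]
tool_rot: [[-0.444, 0.002, 0.896], [-0.896, 0.001, -0.444], [-0.001, -1.0, 0.001]]
ft_force: [0.2, -0.0, -0.5]
grip_width: -0.0001
```

Run:
```python
from h import *
s=status.observe();R=Ryaw(yaw(s));print(s['position'],s['ft_force'],R.T@(np.array([.4817,.3415,.055])-s['position'])*100)
snap('scene','s15.png',(125,190,345,410),9)
```

```text
[0.48263723 0.33967992 0.0460742 ] [ 0.17931753 -0.03021691 -0.47121147] [-0.12139645 -0.8925796  -0.1648446 ]
```

View pics/s15.png

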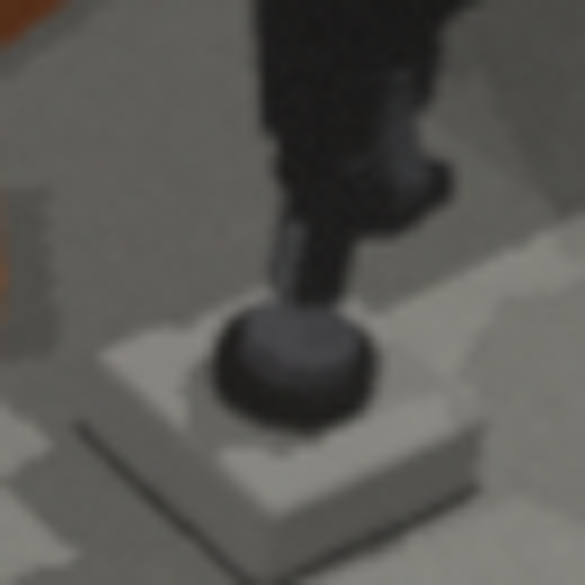

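The finger is centred above the button, about 20 mm up. I'll correct the offset by 1–2 mm and continue down.

jog_arm --rows '[{"hand": 0, "dx": -0.1, "dy": 0.4, "dz": -0.15, "ax": 0, "ay": 0, "az": 0}, {"hand": 0, "dx": 0, "dy": 0.4, "dz": 0, "ax": 0, "ay": 0, "az": 0}, {"hand": 0, "dx": 0, "dy": 0.4, "dz": 0, "ax": 0, "ay": 0, "az": 0}, {"hand": 0, "dx": 0, "dy": 0.3, "dz": 0, "ax": 0, "ay": 0, "az": 0}, {"hand": 0, "dx": 0, "dy": 0, "dz": 0, "ax": 0, "ay": 0, "az": 0}]'

```text
time_s: 15.32
position: [0.481, 0.3411, 0.0293]
tool_rot: [[-0.444, -0.001, 0.896], [-0.896, -0.0, -0.444], [0.001, -1.0, -0.001]]
ft_force: [-0.4, -0.5, 2.1]
grip_width: 0.0001
```

jog_arm --rows '[{"hand": 0, "dx": 0, "dy": 0.1, "dz": 0, "ax": 0, "ay": 0, "az": 0}, {"hand": 0, "dx": 0, "dy": 0.1, "dz": 0, "ax": 0, "ay": 0, "az": 0}, {"hand": 0, "dx": 0, "dy": 0.1, "dz": 0, "ax": 0, "ay": 0, "az": 0}, {"hand": 0, "dx": 0, "dy": 0.1, "dz": 0, "ax": 0, "ay": 0, "az": 0}, {"hand": 0, "dx": 0, "dy": 0, "dz": 0, "ax": 0, "ay": 0, "az": 0}]'

```text
time_s: 15.73
position: [0.4811, 0.3411, 0.0261]
tool_rot: [[-0.444, -0.0, 0.896], [-0.896, 0.0, -0.444], [0.0, -1.0, -0.0]]
ft_force: [-2.3, -0.9, 3.9]
grip_width: 0.0004
```

jog_arm --rows '[{"hand": 0, "dx": 0, "dy": 0.1, "dz": 0, "ax": 0, "ay": 0, "az": 0}, {"hand": 0, "dx": 0, "dy": 0.1, "dz": 0, "ax": 0, "ay": 0, "az": 0}, {"hand": 0, "dx": 0, "dy": 0, "dz": 0, "ax": 0, "ay": 0, "az": 0}, {"hand": 0, "dx": 0, "dy": 0, "dz": 0, "ax": 0, "ay": 0, "az": 0}, {"hand": 0, "dx": 0, "dy": 0, "dz": 0, "ax": 0, "ay": 0, "az": 0}]'

```text
time_s: 16.15
position: [0.4812, 0.3411, 0.0247]
tool_rot: [[-0.444, 0.0, 0.896], [-0.896, 0.0, -0.444], [-0.0, -1.0, 0.0]]
ft_force: [-4.7, -1.2, 9.0]
grip_width: 0.0
```

jog_arm --rows '[{"hand": 0, "dx": 0, "dy": 0.1, "dz": 0, "ax": 0, "ay": 0, "az": 0}, {"hand": 0, "dx": 0, "dy": 0, "dz": 0, "ax": 0, "ay": 0, "az": 0}, {"hand": 0, "dx": 0, "dy": 0, "dz": 0, "ax": 0, "ay": 0, "az": 0}, {"hand": 0, "dx": 0, "dy": 0, "dz": 0, "ax": 0, "ay": 0, "az": 0}, {"hand": 0, "dx": 0, "dy": 0, "dz": 0, "ax": 0, "ay": 0, "az": 0}]'

```text
time_s: 16.57
position: [0.4812, 0.3411, 0.0245]
tool_rot: [[-0.444, 0.001, 0.896], [-0.896, 0.0, -0.444], [-0.001, -1.0, 0.001]]
ft_force: [-6.7, -3.2, 16.4]
grip_width: -0.0002
```

The force rose to 16 N with no further travel, so the button is bottomed. Releasing and lifting straight up.

jog_arm --rows '[{"hand": 0, "dx": 0, "dy": -0.3, "dz": 0, "ax": 0, "ay": 0, "az": 0}, {"hand": 0, "dx": 0, "dy": -0.6, "dz": 0, "ax": 0, "ay": 0, "az": 0}, {"hand": 0, "dx": 0, "dy": -2, "dz": 0, "ax": 0, "ay": 0, "az": 0}, {"hand": 0, "dx": 0, "dy": -3, "dz": 0, "ax": 0, "ay": 0, "az": 0}, {"hand": 0, "dx": 0, "dy": -4, "dz": 0, "ax": 0, "ay": 0, "az": 0}]'

```text
time_s: 16.98
position: [0.4804, 0.3404, 0.121]
tool_rot: [[-0.445, -0.004, 0.896], [-0.896, -0.002, -0.445], [0.004, -1.0, -0.003]]
ft_force: [0.5, -0.4, -0.2]
grip_width: 0.0001
```

jog_arm --rows '[{"hand": 0, "dx": 0, "dy": -2, "dz": 0, "ax": 0, "ay": 0, "az": 0}, {"hand": 0, "dx": 0, "dy": 0, "dz": 0, "ax": 0, "ay": 0, "az": 0}, {"hand": 0, "dx": 0, "dy": 0, "dz": 0, "ax": 0, "ay": 0, "az": 0}, {"hand": 0, "dx": 0, "dy": 0, "dz": 0, "ax": 0, "ay": 0, "az": 0}, {"hand": 0, "dx": 0, "dy": 0, "dz": 0, "ax": 0, "ay": 0, "az": 0}]'

```text
time_s: 17.4
position: [0.4807, 0.3407, 0.1404]
tool_rot: [[-0.444, -0.003, 0.896], [-0.896, -0.001, -0.444], [0.002, -1.0, -0.002]]
ft_force: [-0.5, -0.4, -0.0]
grip_width: 0.0002
```

Run:
```python
from h import *
import cv2
s=status.observe();print(s['time_s'],s['position'],s['ft_force'],s['qvel'].round(2))
im=imaging.get_image('scene')[:,:,::-1];cv2.imwrite('pics/s16f.png',im)
cv2.imwrite('pics/s16.png',cv2.resize(im[150:280,225:410],None,fx=4,fy=4,interpolation=cv2.INTER_CUBIC))
snap('wrist','w16.png')
a=cv2.imread('pics/scene0.png')
print('pod diff',cv2.phaseCorrelate(cv2.cvtColor(a[155:190,350:405],6).astype('f4'),cv2.cvtColor(im[155:190,350:405].copy(),6).astype('f4')))
```

```text
17.4 [0.48070963 0.34074315 0.14042653] [-0.4950499  -0.42815507 -0.0057246 ] [-0.02  0.09 -0.17  0.02  0.14  0.01]
pod diff ((-0.027319513205153356, -0.031237428576908144), 0.9772860432112659)
```

View pics/s16.png

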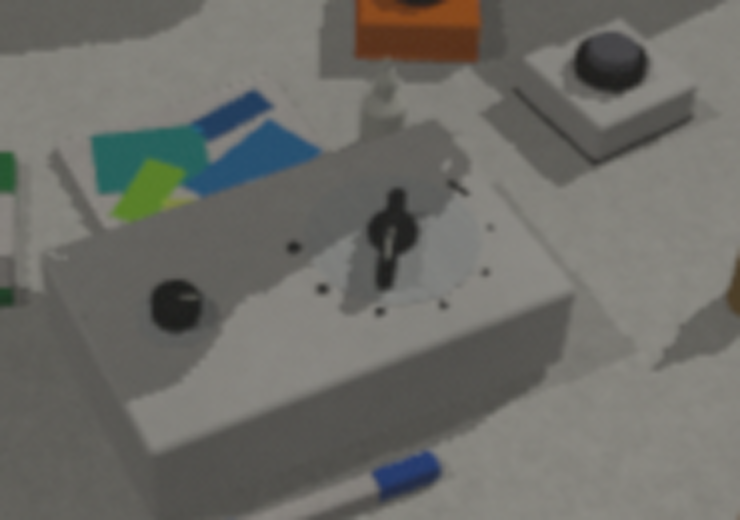

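View pics/w16.png

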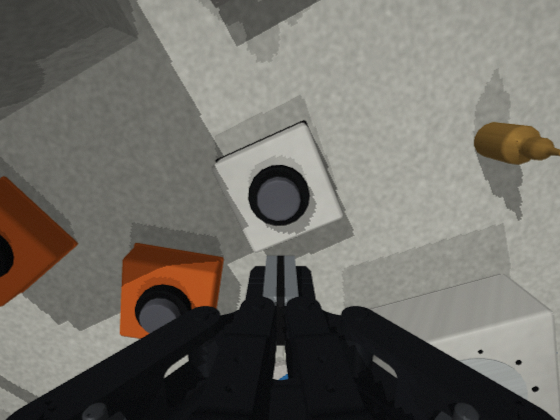

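```bash
python3 -c "
from rig import job;print(job.close_job())"
```

```text
the job is handed in; nothing more can be done
None
```

I pushed the airflow selector clockwise click by click from off to the fourth speed. I then pressed the start button to its stop, let it spring back, and handed the job in at about 17.5 s of the 69 s.

**Selector:** after I backed away, and again after the button press, the scene picture showed the pointer lined up with the 4th dot. It never went past it.

**Start button:** the force rose to 16 N with no further travel, so it was bottomed. The measured travel and spring force fit the 6 mm stroke. The last pictures show the button up again.

**Surroundings:** comparing pictures from before and after, the start box shifted less than 0.1 pixel. The heat knob's mark and the bystanders visible in the last pictures looked unchanged. I did not re-check the tape and cup, but the arm only passed them at height on the way in. The hand was clear at the end, with about 0 N on the wrist.

**What disagreed:**
- **Fingertip offset:** the shut fingertip ends about 29 mm short of the stated TCP, so my first sweep passed over the pointer without touching it. I corrected for this from the camera images.
- **Refused calls:** my first batch of moves was refused for leaving out zero-valued keys; nothing moved.

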